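# Put the microscope optics away and load the filter magazine

### The job

Put the microscope optics from the green mat away in their holders on the metal board, keeping them upright: stand the wide objective with the black cap in the rest lined in black, the slim objective with the red cap in the rest lined in red, and the eyepiece tube-down in the green-lined wooden stand, each fully home in its bore. Lay the loose orange filter into the mouth of the spring-fed filter magazine and push it straight down, against the spring, until both catches have snapped over it, so that it stays in when let go. Leave the small black camera where it stands.

Things in the scene. Friction and masses are not known exactly. Their poses are not given: they have to be found in the camera images.
- objective_low: low-power microscope objective: white barrel, 41 mm across and 45 mm tall, standing on a black cap 34 mm across and 11 mm high (the barrel is widest above that). Round. On the green mat. Origin: centre of the cap's underside, z up. About 0.11 kg.
- objective_high: high-power microscope objective: slim white barrel, 33 mm across and 50 mm tall, standing on a red cap 28 mm across and 12 mm high (the barrel is widest above that). Round. On the green mat. Origin: centre of the cap's underside, z up. About 0.12 kg.
- eyepiece: black eyepiece, 39 mm across and 49 mm tall, standing on its light metal tube, 25 mm across and 18 mm long; the black body (38 to 39 mm across) is above that. Round. On the green mat. Origin: centre of the tube's lower end, z up. About 0.075 kg.
- filter: mounted filter: black ring 50 mm across and 9 mm thick with orange glass, lying flat on the same perforated metal board (top 26 mm above the table) as the holders. Round. Origin: centre of its underside, z up. About 0.045 kg.
- low_rest: fixed round black rest, black-lined, with a white band, 66 mm across, 16 mm high: for the objective with the black cap. Its bore is 40 mm wide with its floor 6 mm above the rest's underside; the mouth is countersunk to 51 mm. Origin: centre of the underside, z up. Seated, the objective's origin is on the rest's axis (within the bore's play), 6 mm above the rest's origin.
- high_rest: fixed round black rest with a red lining and red band, 58 mm across, 16 mm high: for the objective with the red cap. Its bore is 33 mm wide with its floor 6 mm above the rest's underside; the mouth is countersunk to 44 mm. Origin: centre of the underside, z up. Seated, the objective's origin is on the axis, 6 mm above the rest's origin.
- eyepiece_stand: fixed round wooden stand with a green lining and brass band, 60 mm across, 22 mm high: for the eyepiece's tube. Its bore is 30 mm wide with its floor 6 mm above the stand's underside; the mouth is countersunk to 41 mm. Origin: centre of the underside, z up. Seated, the eyepiece's origin is on the axis, 6 mm above the stand's origin.
- magazine: fixed filter magazine, foot 84 x 96 x 8 mm; origin under its centre, z up. Four blue pillars, 65 mm high, form a well 52 mm wide, countersunk to 61 mm; on its +x and -x sides it is open (37 mm wide), so fingers on a filter's +x and -x edges can go down with it. Spring catches at +y and -y: undersides 52, sloping tops 65 mm above the origin, 3 mm over the well; pull knobs end 50 mm from the axis.
- follower (a joint): follower in the magazine with two filters (green on top, just under the catches): 0 up, stop at 0.0135 m down, 3 to 6 N. A filter laid in rests on the catches, underside about 55 mm above the magazine's origin; 5 to 20 N push it through; they snap over it when all of it is below 52 mm (press its top to 49 or 50, last on its middle: held by its edges it can tilt). It stays at 43, follower 0.009.
- camera: bystander: small black cube camera, 39 x 43 x 46 mm, with a light mount ring on top; origin at the centre of its underside. To be left alone. (A fixed grey drawer cabinet, 170 mm high, stands between the mat and the board.)

How it is judged:
By the outcome, as a careful person would: the job done as asked, in the order asked, and still so for the second after the job is handed in, with the robot touching nothing.
It also fails if it takes over 115 s, if anything falls off the work surface, if the arm or the gripper's body presses on something with over 40 N, if the wrist force passes 120 N, or if a joint passes its speed limit or range.

### The arm

A 6-joint arm with a two-finger parallel gripper is mounted at the origin on a cart in front of the work surface, level with it; the furniture and walls round the work are solid. World frame = base frame: x ahead of the robot, y to its left, z up, the work surface at z = 0. Lengths are in mm, angles in degrees, forces in N, time in s.
With the tool pointing down it reaches from about 250 to 775 mm from the base axis. Payload 8.9 kg.
Tool frame: the origin (TCP) lies at the very end of the fingers, on their centre line; the grasp point (between the pads) lies 19 mm behind it; z points along the fingers, x is the direction in which the jaws open and shut, and the axes are right-handed (so a half turn about z gives the same grasp; the last joint's range is limited). The gripper opens to 85 mm and grips with 20 to 120 N. Pads are 22 mm wide; open, the fingers measure 114 mm over their backs; the gripper's body (76 mm by 85 mm) begins 54 mm behind the grasp point. The pads swing forward as they close: fully open they stand 13 mm farther back than shut.
Start: joints at [-72.324, 16.656, -8.789, 64.555, 0, 82.019], TCP at [227.318, -473.234, 231.305] pointing down, gripper open.
Joint ranges: [-144.48, 144.48], [-52.06, 99.96], [-74.48, 78.29], [-112.23, 115.85], [-86.99, 84.42], [-180, 180]. Speed limits (degrees/s): [127.2, 127.2, 159.86, 180, 180, 180].

### API

Orientations are given as [roll, pitch, yaw] about the fixed x, y, z axes, in that order (R = Rz(yaw) Ry(pitch) Rx(roll)).
In Python, from bench import bot gives the robot as it stands.
- The arm moves only by the tool jog_arm, never from a script. Its argument "series" is a list of rows, each a list of 7 numbers: the closure, from 0 (fully open) to 1 (shut), then the shift along the tool's x, y, z in mm, then the turn, a rotation vector about the tool's x, y, z in degrees. A call has 1 to 12 rows; each row is the pose to reach, as a shift and turn from the pose commanded when the call began, along the tool's axes at that moment; what a row does not reach only later rows make up. A row lasts 1/12 s, in which the tool goes at most 41.7 mm and 7.16 degrees, less where a joint would pass 70% of its speed; a pose out of reach is approached as far as the arm can. A call with a gripper value outside its range is refused whole. The fingers move at their own pace and stop on an object; the grip force is fixed at half the most. Time passes only in rows, so rows that repeat a pose let the fingers close. It gives the time, the measured TCP pose, the force and the opening at its end, in the units of the state.
- bot.get_state(): the state, without advancing time (a new reading comes with each control period).
- bot.capture(name): name is "side" or "top"; returns a dict with "img" (420x560x3 uint8, red, green, blue), "depth" (420x560 float32, mm along the optical axis (not along the pixel's ray), 0 where there is no reading), "K" (3x3 intrinsics, pixels), "eye" and "orientation" of the camera in the world. Camera axes: x right, y down, z forward; pixel columns grow to the right and rows downward; lengths in mm; the calibration is good to about 2 mm. A picture is of the moment at which its call begins.
- bot.finish_job(): hands the job in, once; it reports no verdict.
Trained networks look in a picture, given as the dict that the camera call returned (one of the last four; its "shot" number tells which), for a name from the list of things; names that differ only in an ending like _2 or _b are one class to them, and where a whole thing is asked for, a point or a joint stands for the part that bears it (a point fixed in the world has none). Each returns a list of dicts, best first, with "conf" (0 to 1); they miss things now and then, are a little off and sometimes report something else, mostly with a low value. They report only what shows in the picture. A call takes as long as a camera call.
- bot.recognise(target, picture): "box" ([left, top, width, height] as shares, 0 to 1, of the picture: columns of its width, rows of its height, round what is visible of it).
- bot.pinpoint(target, picture): "xy" ([column, row] as shares, 0 to 1, of the picture: columns of its width, rows of its height: a listed point, or the origin of a listed thing).
The state is a dict: "t": time; "q": joint angles; "qd": joint speeds; "tau": joint torques, N m; "position": TCP position; "orientation": TCP orientation; "wrist_force": force on the tool from outside, world axes, zero at the start; "moment": the same for the moment, N m; "width": opening from 0.0 (shut) to 1.0 (fully open).
Only numpy, scipy, OpenCV 4.12 (cv2) and the standard library are available. Lean on these libraries where they do the work, as an engineer would, in place of code of your own. Each camera call takes 0.05 s, during which the arm holds its last target. There are 200 camera calls.

## Working session

There is one attempt and no reset: what is moved stays moved. The work goes in short steps, Python scripts to look and compute and a tool call to move; the robot and the scene stay as the last step left them, time stands still between calls to the robot, and variables do not carry over. Pictures are saved under pics/ and viewed, about 12 in all and at most 16, crops included, and the job is handed in when it is done.

Besides the shell and the picture viewer there is one more tool, called after "Request:" by a JSON object that holds its "name" and its "arguments". jog_arm: Moves the arm, as the interface text tells. Its arguments: {"type":"object","properties":{"series":{"type":"array"}},"required":["series"]}

```bash
ls; mkdir -p pics; cat > h.py <<'E'
import numpy as np,cv2
from bench import bot
from scipy.spatial.transform import Rotation as R
def camR(c):
    o=np.array(c["orientation"],float)
    return o if o.shape==(3,3) else R.from_euler('xyz',o,degrees=True).as_matrix()
def cloud(c):
    K=np.array(c["K"]);d=c["depth"];v,u=np.indices(d.shape)
    p=np.stack([(u-K[0,2])/K[0,0]*d,(v-K[1,2])/K[1,1]*d,d],-1)
    w=p@camR(c).T+np.array(c["eye"]); w[d<=0]=np.nan
    return w
def ray(c,u,v,z):
    K=np.array(c["K"]);r=camR(c)@np.array([(u-K[0,2])/K[0,0],(v-K[1,2])/K[1,1],1]);e=np.array(c["eye"])
    return e+r*(z-e[2])/r[2]
def save(c,n): cv2.imwrite('pics/'+n+'.png',c["img"][:,:,::-1])
E
python3 - <<'E'
from h import *
print(bot.get_state())
for n in("side","top"):
    c=bot.capture(n);save(c,n+'0');print(n,c["eye"],c["orientation"],c["K"])
    for t in "objective_low objective_high eyepiece filter low_rest high_rest eyepiece_stand magazine camera".split():
        p=bot.pinpoint(t,c);b=bot.recognise(t,c)
        print(t,[(round(x["conf"],2),np.round(np.array(x["xy"])*[560,420]).tolist()) for x in p[:2]],[(round(x["conf"],2),np.round(np.array(x["box"])*[560,420,560,420]).tolist()) for x in b[:2]])
    np.save(n+'.npy',cloud(c))
E
```

```text
pics
{'t': 0.0, 'q': array([-7.23240504e+01,  1.66897353e+01, -8.82944876e+00,  6.45547396e+01,
       -9.98139161e-04,  8.20170499e+01]), 'qd': array([-0.01238944, -0.00900701, -0.03154848,  0.02703139,  0.13902396,
       -0.01781075]), 'tau': array([-2.86107359e-03, -5.37151980e+01,  3.31363356e+01,  1.63312635e-02,
       -4.76769583e-04, -2.54045420e-05]), 'position': array([ 227.18615989, -472.82757072,  230.73554184]), 'orientation': array([-1.79990722e+02,  7.33458922e-02, -6.43410937e+01]), 'wrist_force': array([ 0.25530788,  0.74736894, -0.68660006]), 'moment': array([-0.05402935, -0.01413982,  0.00762033]), 'width': 0.9971360873090969}
side [ 159.95030359 1172.44683577  734.32619038] [-118.77131249   -0.45997735 -162.27456119] [[502.69531034   0.         280.63004999]
 [  0.         502.69531034 205.09520694]
 [  0.           0.           1.        ]]
objective_low [(0.57, [267.0, 294.0])] [(0.75, [260.0, 273.0, 14.0, 23.0])]
objective_high [(0.82, [312.0, 282.0])] [(0.71, [307.0, 263.0, 16.0, 25.0])]
eyepiece [(0.82, [243.0, 315.0])] [(0.73, [233.0, 297.0, 21.0, 27.0])]
f
[... 636 characters left out ...]
0])] [(0.49, [181.0, 231.0, 14.0, 10.0])]
objective_high [(0.4, [215.0, 261.0])] [(0.51, [207.0, 259.0, 15.0, 8.0])]
eyepiece [(0.7, [159.0, 225.0])] [(0.67, [146.0, 220.0, 15.0, 10.0]), (0.4, [418.0, 229.0, 18.0, 16.0])]
filter [(0.71, [366.0, 233.0])] [(0.48, [357.0, 226.0, 15.0, 17.0]), (0.36, [181.0, 233.0, 13.0, 10.0])]
low_rest [(0.81, [414.0, 190.0])] [(0.61, [404.0, 181.0, 24.0, 24.0])]
high_rest [(0.85, [350.0, 190.0]), (0.44, [414.0, 192.0])] [(0.79, [339.0, 180.0, 22.0, 18.0])]
eyepiece_stand [(0.69, [378.0, 180.0])] [(0.83, [373.0, 169.0, 19.0, 17.0])]
magazine [(0.95, [417.0, 236.0]), (0.37, [347.0, 191.0])] [(0.86, [400.0, 220.0, 46.0, 39.0])]
camera [(0.69, [380.0, 208.0])] []
```

```bash
python3 - <<'E'
import cv2
a=cv2.imread('pics/side0.png')[130:350,200:400];b=cv2.imread('pics/top0.png')[140:300,120:480]
cv2.imwrite('pics/a1.png',cv2.resize(a,None,fx=2.7,fy=2.7,interpolation=2))
cv2.imwrite('pics/b1.png',cv2.resize(b,None,fx=2.2,fy=2.2,interpolation=2))
E
```

```text
(no output)
```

View pics/a1.png

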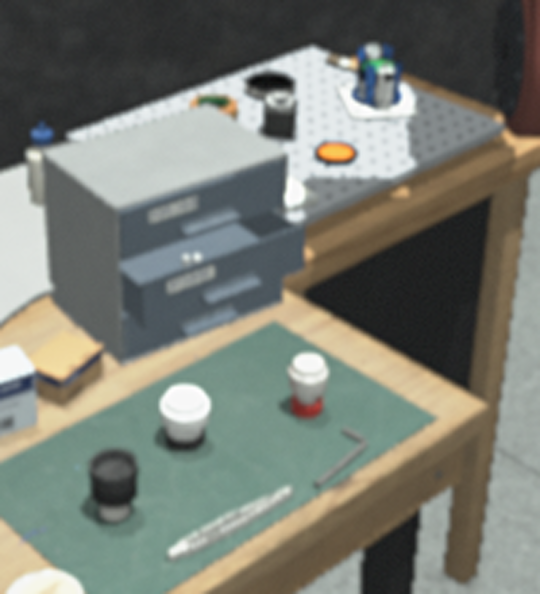

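View pics/b1.png

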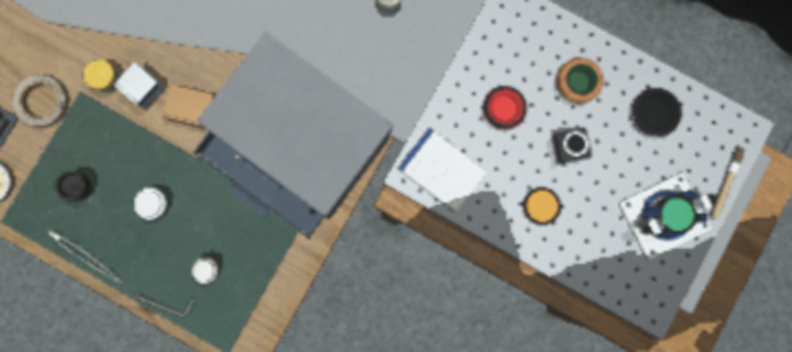

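Side view: eyepiece, white black-capped and red-capped objectives stand on the mat. Top view: the holders, filter and magazine (crop 678,214) are on the board, with the camera between the rests. Next I'll measure positions from depth.

```bash
python3 - <<'E'
from h import *
T=np.load('top.npy');S=np.load('side.npy')
img=cv2.imread('pics/top0.png')
def px(n,u,v,h=13):
    w=T[v-h:v+h+1,u-h:u+h+1].reshape(-1,3);return w[~np.isnan(w[:,0])]
for n,u,v in [('eye',153,224),('low',188,232),('high',213,263),('filter',366,234),('highrest',350,189),('stand',384,176),('lowrest',418,191),('mag',428,237),('cam',380,205),('cab',250,190),('board',400,225)]:
    p=px(n,u,v);z=p[:,2]
    print(n,'centre',np.round(T[v,u],1),'z pct',np.round(np.percentile(z,[2,25,50,75,98]),1))
    for lo,hi in ([(40,200)] if n in('eye','low','high','cam') else [(29,70)]):
        m=(z>lo)&(z<hi)&(np.hypot(*(p[:,:2]-T[v,u,:2]).T)<45);q=p[m]
        if len(q): print('   n',len(q),'mid',np.round((q[:,:2].min(0)+q[:,:2].max(0))/2,1),'mean',np.round(q.mean(0),1),'ext',np.round(np.ptp(q[:,:2],axis=0),1))
# side clusters by height above mat
c=np.load('side.npy')
for n,u,v in [('eye',243,305),('low',268,283),('high',314,272),('filter',324,187),('lowrest',299,161),('mag',340,160)]:
    print('side',n,np.round(c[v,u],1))
# cabinet extent
m=(T[:,:,2]>150)&(T[:,:,2]<180);q=T[m];print('cab',len(q),np.round(np.percentile(q,[1,99],axis=0)))
h=cv2.minAreaRect(q[:,:2].astype(np.float32));print(h)
E
```

```text
eye centre [485.  405.5  40.3] z pct [-3.2  0.1  2.1  7.3 50.9]
   n 128 mid [483.4 407.5] mean [484.2 407.8  45.5] ext [37.2 37.4]
low centre [460.6 301.8  49.6] z pct [-2.8  0.3  2.2  5.6 49.3]
   n 138 mid [459.7 305.3] mean [460.3 304.8  45.5] ext [37.6 38. ]
high centre [372.2 228.5  54. ] z pct [-3.   0.1  1.8  4.1 53.6]
   n 104 mid [373.4 232.9] mean [373.  232.   49.5] ext [31.1 29.1]
filter centre [ 451.3 -211.6   31.5] z pct [21.7 25.  27.1 30.8 36.5]
   n 240 mid [ 452.9 -211.7] mean [ 452.8 -211.    32.7] ext [67. 76.]
highrest centre [ 583.9 -168.4   32.7] z pct [21.6 25.3 28.3 37.4 43.7]
   n 334 mid [ 581.4 -170.2] mean [ 583.3 -164.4   37.3] ext [71.8 74.8]
stand centre [ 622.1 -270.2   32.1] z pct [21.9 25.8 29.6 45.  49.9]
   n 374 mid [ 622.4 -270.6] mean [ 619.1 -265.3   42.1] ext [77.7 73. ]
lowrest centre [ 576.1 -368.    34.2] z pct [22.3 26.2 31.8 38.8 44. ]
   n 425 mid [ 575.2 -369.4] mean [ 575.4 -365.4   37.2] ext [74.2 78.1]
mag centre [ 439.7 -376.7   72.6] z pct [24.  34.4 72.8 77.4 90.7]
   n 211 mid [ 441.3 -381.6] mean [ 442.1 -377.4   38.7] ext [75.8 79.5]
cam centre [ 531.3 -245.4   71.5] z pct [21.8 24.9 27.1 62.4 72.8]
   n 216 mid [ 530.8 -247.6] mean [ 529.9 -245.6   65. ] ext [43.1 42.7]
cab centre [562.4 115.  167.4] z pct [163.2 165.9 167.1 168.3 170.6]
board centre [ 477.1 -313.7   24.8] z pct [21.2 24.6 26.3 28.5 37. ]
   n 152 mid [ 476.9 -312. ] mean [ 461.8 -324.7   32.9] ext [76.6 75.3]
side eye [481.3 408.6  40.8]
side low [454.4 325.4  44.2]
side high [368.7 247.6  39.8]
side filter [ 451.6 -201.4   32.3]
side lowrest [ 583.8 -382.8   26. ]
side mag [ 430.7 -330.5   73. ]
cab 4006 [[ 453.    6.  155.]
 [1078.  356.  174.]]
((773.2106323242188, 224.76885986328125), (736.3516235351562, 199.3704833984375), 27.62412452697754)
```

```bash
cat >> h.py <<'E'
from scipy.optimize import least_squares
def disc(W,c0,zlo,zhi,r,rin=0,win=None):
    """centre of a disc/annulus of radius r whose top points lie in z range: soft edge fit on height classification"""
    p=W.reshape(-1,3);p=p[~np.isnan(p[:,0])];c0=np.array(c0,float)
    p=p[np.hypot(*(p[:,:2]-c0).T)<r+25];q=p[(p[:,2]>zlo)&(p[:,2]<zhi)]
    best=None;g=np.arange(-12,12.1,.5);s=np.zeros((len(g),len(g)))
    d=np.hypot(q[:,0][None,None]-(c0[0]+g[:,None,None]),q[:,1][None,None]-(c0[1]+g[None,:,None]))
    inn=((d<r+.5)&(d>rin)); s=1/(1+np.exp((d-r)/1.2)); 
    if rin: s=s*(1/(1+np.exp((rin-d)/1.2)))
    s=s.sum(-1)
    w=np.exp((s-s.max())/ (0.02*s.max()));w/=w.sum()
    c=c0+[(w.sum(1)*g).sum(),(w.sum(0)*g).sum()]
    return c,len(q),s.max()
E
python3 - <<'E'
from h import *
W={'top':np.load('top.npy'),'side':np.load('side.npy')}
# name: guess, zlo,zhi,r,rin
L={'eye':((484,407),42,60,19.5,0),'low':((460,305),40,60,20.5,0),'high':((373,232),44,62,16.5,0),'filter':((452,-211),31.5,42,25,0),
'highrest':((583,-169),38,50,29,21),'stand':((622,-270),43,56,30,20),'lowrest':((575,-369),38,50,33,25),'mag_green':((440,-378),72,84,25,0)}
for n,a in L.items():
    for k in W: 
        c,nq,s=disc(W[k],*a);print(n,k,np.round(c,1),nq,round(s,1))
for k in W:
    p=W[k].reshape(-1,3);p=p[~np.isnan(p[:,0])];p=p[np.hypot(p[:,0]-440,p[:,1]+378)<75]
    q=p[(p[:,2]>31)&(p[:,2]<38)];print(k,len(q))
    t=p[p[:,2]>84];print('tops',len(t),np.round(t.mean(0),1))
# foot by whiteness
img=cv2.imread('pics/top0.png').astype(int);T=W['top']
crop=cv2.resize(cv2.imread('pics/top0.png')[205:270,390:465],None,fx=8,fy=8,interpolation=cv2.INTER_CUBIC);cv2.imwrite('pics/mag.png',crop)
E
```

```text
eye top [484.4 407.3] 102 87.0
eye side [483.8 410.7] 152 120.3
low top [460.4 305.1] 138 131.2
low side [460.  309.7] 134 131.6
high top [372.9 232.4] 92 86.3
high side [372.4 236.5] 96 91.3
filter top [ 453.  -210.2] 157 139.7
filter side [ 453.  -205.2] 49 42.9
highrest top [ 583.7 -163.7] 173 115.2
highrest side [nan nan] 0 0.0
stand top [ 618.8 -263.9] 226 158.5
stand side [ 619.1 -259.4] 56 39.6
lowrest top [ 576.  -365.2] 208 135.1
lowrest side [ 576.5 -360.3] 53 33.9
mag_green top [ 439.5 -374.9] 284 221.5
mag_green side [ 447.8 -385. ] 101 56.6
top 430
tops 124 [ 440.  -373.2   87.7]
side 141
tops 48 [ 440.9 -370.5   87. ]h.py:26: RuntimeWarning: invalid value encountered in divide
  w=np.exp((s-s.max())/ (0.02*s.max()));w/=w.sum()
```

View pics/mag.png

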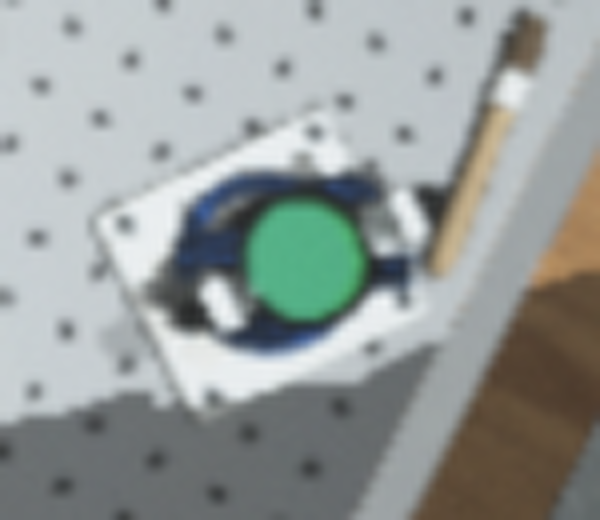

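The magazine foot's corners in the crop are at about (95,218), (325,108) and (200,420). The catches lie left to right along the foot's long side, so its open x sides point at about 27° yaw. I'll work out the yaw and the first move.

```bash
cat >> h.py <<'E'
def plan(targets,start=None,yaw=None):
    """print tool-frame shifts from one pose to the next (x,y,z,yaw)"""
    s=bot.get_state();p=np.array(s["position"]) if start is None else np.array(start,float)
    Rm=R.from_euler('xyz',s["orientation"],degrees=True)
    if yaw is not None: Rm=R.from_euler('xyz',[180,0,yaw],degrees=True)
    for t in targets:
        Rt=R.from_euler('xyz',[180,0,t[3]],degrees=True)
        print(t,'shift',np.round(Rm.inv().apply(np.array(t[:3])-p),1),'turn',np.round((Rm.inv()*Rt).as_rotvec(degrees=True),1))
        p=np.array(t[:3],float);Rm=Rt
E
python3 - <<'E'
from h import *
c=bot.capture("top")
f=lambda a,b:(390+(a+.5)/8-.5,205+(b+.5)/8-.5)
Lf,Tp,Bt=[ray(c,*f(*q),34)[:2] for q in((95,218),(325,108),(200,420))]
print(Lf,Tp,Bt,'centre',(Tp+Bt)/2,'len',np.linalg.norm(Tp-Lf),np.linalg.norm(Bt-Lf))
for d in(Tp-Lf,Bt-Lf):print(np.degrees(np.arctan2(d[1],d[0])))
print('green',ray(c,*f(305,258),77.5))
plan([(460,307,150,26),(460,307,25,26)])
E
```

```text
[ 456.65568667 -314.33724025] [ 496.02769377 -400.03248286] [ 383.53806047 -349.21604147] centre [ 439.78287712 -374.62426216] len 94.3071023264153 81.01060447185678
-65.32395539810541
-154.49777688288074
green [ 440.1132405  -374.08669422   77.5       ]
(460, 307, 150, 26) shift [-602.6 -547.6   81.3] turn [  0.   -0.  -90.3]
(460, 307, 25, 26) shift [  0.  -0. 125.] turn [0. 0. 0.]
```

Request:
{"name": "jog_arm", "arguments": {"series": [[0, -301, -274, 15, 0, 0, -80], [0, -301, -274, 15, 0, 0, -80], [0, -301, -274, 15, 0, 0, -80], [0, -301, -274, 15, 0, 0, -80], [0, -301, -274, 15, 0, 0, -80], [0, -301, -274, 15, 0, 0, -80], [0, -301, -274, 15, 0, 0, -80], [0, -301, -274, 15, 0, 0, -80], [0, -301, -274, 15, 0, 0, -80], [0, -301, -274, 15, 0, 0, -80], [0, -301, -274, 15, 0, 0, -80], [0, -301, -274, 15, 0, 0, -80]]}}

```text
t: 2.95
position: [344.2, -81.6, 216.4]
orientation: [180.0, -0.0, 16.3]
wrist_force: [0.2, -0.8, -0.4]
width: 0.998
```

```bash
python3 - <<'E'
from h import *
s=bot.get_state();print(s["t"],s["position"],s["orientation"],s["q"])
plan([(460,307,120,25),(460,307,22,25)])
E
```

```text
2.95 [344.24530792 -81.62374283 216.42041674] [ 1.79987149e+02 -1.50616608e-02  1.62521667e+01] [-2.52305866e+01 -1.69178625e+00 -3.27539329e+01  5.89180575e+01
  3.49466893e-04  4.85172484e+01]
(460, 307, 120, 25) shift [ 219.9 -340.7   96.4] turn [ 0.  -0.  -8.7]
(460, 307, 22, 25) shift [ 0. -0. 98.] turn [0. 0. 0.]
```

Request:
{"name": "jog_arm", "arguments": {"series": [[0, 220, -341, 0, 0, 0, -8.7], [0, 220, -341, 0, 0, 0, -8.7], [0, 220, -341, 0, 0, 0, -8.7], [0, 220, -341, 0, 0, 0, -8.7], [0, 220, -341, 0, 0, 0, -8.7], [0, 220, -341, 0, 0, 0, -8.7], [0, 220, -341, 0, 0, 0, -8.7], [0, 220, -341, 0, 0, 0, -8.7], [0, 220, -341, 0, 0, 0, -8.7], [0, 220, -341, 0, 0, 0, -8.7], [0, 220, -341, 0, 0, 0, -8.7], [0, 220, -341, 0, 0, 0, -8.7]]}}

```text
t: 3.95
position: [464.5, 304.6, 215.6]
orientation: [180.0, 0.0, 24.2]
wrist_force: [-0.1, -0.7, -0.5]
width: 0.998
```

Request:
{"name": "jog_arm", "arguments": {"series": [[0, 0, 0, 40, 0, 0, 0], [0, 0, 0, 80, 0, 0, 0], [0, 0, 0, 110, 0, 0, 0], [0, 0, 0, 135, 0, 0, 0], [0, 0, 0, 135, 0, 0, 0]]}}

```text
t: 4.37
position: [461.0, 300.9, 77.0]
orientation: [180.0, 0.5, 24.1]
wrist_force: [-1.4, -1.0, 0.5]
width: 1.001
```

```bash
python3 - <<'E'
from h import *
s=bot.get_state();print(s["t"],s["position"],s["orientation"])
plan([(460,307,16,25)])
for k in("side","top"):
    c=bot.capture(k);save(c,k+'1')
a=cv2.resize(cv2.imread('pics/side1.png')[240:330,220:330],None,fx=4.5,fy=4.5,interpolation=2)
b=cv2.resize(cv2.imread('pics/top1.png')[190:280,140:250],None,fx=4.5,fy=4.5,interpolation=2)
cv2.imwrite('pics/c1.png',cv2.resize(np.hstack([a,b]),(800,327)))
E
```

```text
4.3667 [460.9922495  300.94978908  77.00155254] [179.96814289   0.45539438  24.10883728]
(460, 307, 16, 25) shift [ 2.1 -6.  61. ] turn [ 0.   0.5 -0.9]
```

View pics/c1.png

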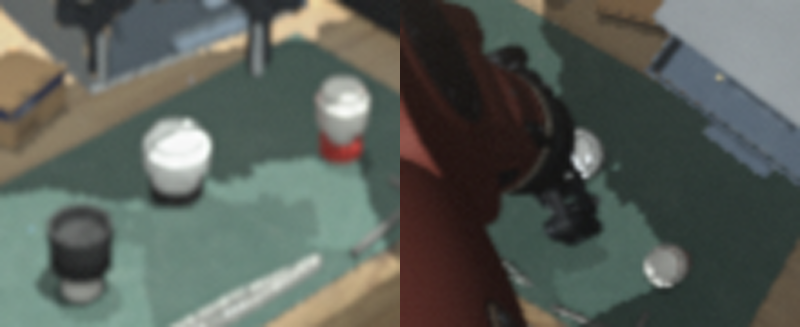

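The side view shows the fingers centred over the white objective, so I'll descend and grip.

Request:
{"name": "jog_arm", "arguments": {"series": [[0, 2, -6, 10, 0, 0, -0.9], [0, 2, -6, 35, 0, 0, -0.9], [0, 2, -6, 55, 0, 0, -0.9], [0, 2, -6, 61, 0, 0, -0.9], [0, 2, -6, 61, 0, 0, -0.9], [0, 2, -6, 61, 0, 0, -0.9]]}}

```text
t: 4.97
position: [463.9, 311.1, 21.4]
orientation: [-180.0, -0.1, 25.3]
wrist_force: [0.6, 0.1, -0.1]
width: 1.0
```

```bash
python3 - <<'E'
from h import *
s=bot.get_state();print(s["t"],s["position"],s["orientation"],s["wrist_force"],s["qd"].round(2))
E
```

```text
4.9667 [463.88093023 311.1373137   21.44623912] [-1.79998469e+02 -7.83875758e-02  2.52590801e+01] [ 0.61255473  0.05382288 -0.08925006] [-0.06 -0.73  0.53  0.12 -0.07 -0.02]
```

Request:
{"name": "jog_arm", "arguments": {"series": [[1, 0, 0, 0, 0, 0, 0], [1, 0, 0, 0, 0, 0, 0], [1, 0, 0, 0, 0, 0, 0], [1, 0, 0, 0, 0, 0, 0], [1, 0, 0, 0, 0, 0, 0], [1, 0, 0, 0, 0, 0, 0], [1, 0, 0, 0, 0, 0, 0], [1, 0, 0, 0, 0, 0, 0], [1, 0, 0, 0, 0, 0, 0]]}}

```text
t: 5.72
position: [463.6, 311.0, 21.4]
orientation: [180.0, -0.1, 25.3]
wrist_force: [-3.2, -2.2, 10.5]
width: 0.441
```

Request:
{"name": "jog_arm", "arguments": {"series": [[1, 0, 0, -3, 0, 0, 0], [1, 0, 0, -15, 0, 0, 0], [1, 0, 0, -40, 0, 0, 0], [1, 0, 0, -70, 0, 0, 0], [1, 0, 0, -100, 0, 0, 0], [1, 0, 0, -130, 0, 0, 0], [1, 0, 0, -160, 0, 0, 0], [1, 0, 0, -185, 0, 0, 0], [1, 0, 0, -200, 0, 0, 0], [1, 0, 0, -214, 0, 0, 0], [1, 0, 0, -214, 0, 0, 0], [1, 0, 0, -214, 0, 0, 0]]}}

```text
t: 6.72
position: [463.3, 310.8, 234.5]
orientation: [-180.0, -0.1, 25.3]
wrist_force: [-0.7, -0.3, -2.4]
width: 0.434
```

```bash
python3 - <<'E'
from h import *
s=bot.get_state();p=s["position"];print(s["t"],p,s["orientation"],s["wrist_force"],s["width"])
zt=p[2]-16+47
for k in("side","top"):
    c=bot.capture(k);save(c,k+'2');W=cloud(c)
    m=W.reshape(-1,3);i=c["img"].reshape(-1,3).astype(int);ok=~np.isnan(m[:,0])&(np.hypot(m[:,0]-p[0],m[:,1]-p[1])<35)&(i.min(1)>120)
    q=m[ok];print(k,len(q),np.round(q.mean(0),1) if len(q) else '',np.round([q.min(0),q.max(0)],1) if len(q) else '')
plan([(440,0,230,25),(576,-363,230,25),(576,-363,110,25)])
E
```

```text
6.7167 [463.34373493 310.84186458 234.52649565] [-1.79999083e+02 -6.05845474e-02  2.52582462e+01] [-0.69261959 -0.3473131  -2.41108361] 0.43420015895352465
side 839 [459.9 317.  141.3] [[429.  276.5  -4. ]
 [496.2 344.9 415. ]]
top 55 [469.1 294.7 255.3] [[453.4 288.5 249.3]
 [481.8 303.9 261.8]]
(440, 0, 230, 25) shift [-152.9  271.1    3.4] turn [0.  0.1 0.3]
(576, -363, 230, 25) shift [-30.2 386.5   0. ] turn [0. 0. 0.]
(576, -363, 110, 25) shift [  0.  -0. 120.] turn [0. 0. 0.]
```

```bash
python3 - <<'E'
from h import *
s=bot.get_state()
a=cv2.resize(cv2.imread('pics/side2.png')[170:290,200:340],None,fx=4,fy=4,interpolation=2)
cv2.imwrite('pics/c2.png',a)
E
```

```text
(no output)
```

View pics/c2.png

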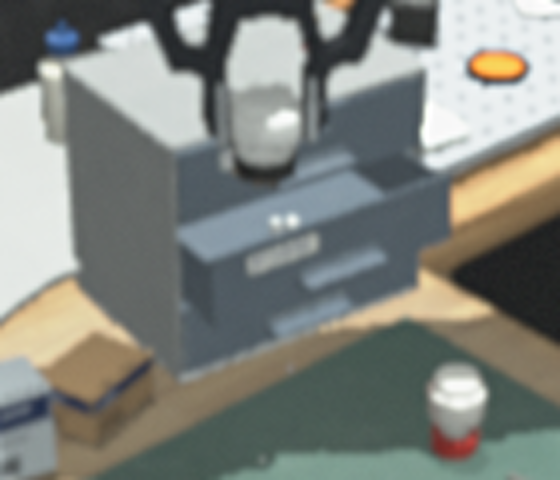

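The objective is held upright with its cap showing below the fingertips (crop 265,170). I'll carry it over to the black rest.

Request:
{"name": "jog_arm", "arguments": {"series": [[1, -10, 18, 0, 0, 0, 0], [1, -26, 46, 0, 0, 0, 0], [1, -44, 78, 0, 0, 0, 0], [1, -62, 110, 0, 0, 0, 0], [1, -80, 142, 0, 0, 0, 0], [1, -98, 174, 0, 0, 0, 0], [1, -116, 206, 0, 0, 0, 0], [1, -134, 238, 0, 0, 0, 0], [1, -153, 271, 0, 0, 0, 0]]}}

```text
t: 7.57
position: [439.3, -1.0, 233.3]
orientation: [-179.9, 0.1, 25.3]
wrist_force: [1.7, -0.4, -1.6]
width: 0.438
```

Request:
{"name": "jog_arm", "arguments": {"series": [[1, -3, 36, 0, 0, 0, 0], [1, -6, 72, 0, 0, 0, 0], [1, -9, 108, 0, 0, 0, 0], [1, -12, 144, 0, 0, 0, 0], [1, -15, 180, 0, 0, 0, 0], [1, -18, 216, 0, 0, 0, 0], [1, -21, 252, 0, 0, 0, 0], [1, -24, 288, 0, 0, 0, 0], [1, -27, 324, 0, 0, 0, 0], [1, -28, 356, 0, 0, 0, 0], [1, -29, 376, 0, 0, 0, 0], [1, -30, 387, 0, 0, 0, 0]]}}

```text
t: 8.57
position: [578.3, -364.8, 231.7]
orientation: [-179.9, 0.1, 25.2]
wrist_force: [0.3, 0.2, -2.2]
width: 0.437
```

Request:
{"name": "jog_arm", "arguments": {"series": [[1, 0, 0, 20, 0, 0, 0], [1, 0, 0, 50, 0, 0, 0], [1, 0, 0, 80, 0, 0, 0], [1, 0, 0, 110, 0, 0, 0], [1, 0, 0, 120, 0, 0, 0], [1, 0, 0, 120, 0, 0, 0], [1, 0, 0, 120, 0, 0, 0], [1, 0, 0, 120, 0, 0, 0]]}}

```text
t: 9.23
position: [579.3, -363.1, 116.1]
orientation: [179.9, -0.1, 25.3]
wrist_force: [0.1, 0.4, -0.7]
width: 0.438
```

```bash
python3 - <<'E'
from h import *
s=bot.get_state();p=s["position"];print(s["t"],p,s["orientation"],s["wrist_force"],s["width"])
im=[]
for k,(u,v) in(("side",(300,160)),("top",(415,195))):
    c=bot.capture(k);save(c,k+'3')
    for t in("objective_low","low_rest"):print(k,t,[(round(x["conf"],2),(np.array(x["xy"])*[560,420]).round(1).tolist()) for x in bot.pinpoint(t,c)[:2]])
    Rm=camR(c).T;d=[]
    for z in(p[2],p[2]-18): 
        q=Rm@(np.array([p[0],p[1],z])-c["eye"]);d.append((np.array(c["K"])@(q/q[2]))[:2].round(1).tolist())
    print('TCP and origin px',d)
    im.append(cv2.resize(cv2.imread('pics/%s3.png'%k)[v-40:v+40,u-40:u+40],None,fx=5,fy=5,interpolation=2))
cv2.imwrite('pics/c3.png',np.hstack(im))
E
```

```text
9.2333 [ 579.29374262 -363.11459085  116.07196346] [ 1.79875195e+02 -6.41447134e-02  2.52598343e+01] [ 0.11279421  0.42289875 -0.65281225] 0.437608744006176
side objective_low []
side low_rest [(0.46, [298.2, 142.7])]
TCP and origin px [[299.4, 138.8], [299.2, 143.8]]
top objective_low [(0.58, [423.8, 191.6])]
top low_rest [(0.68, [415.4, 190.0])]
TCP and origin px [[426.3, 185.4], [424.0, 186.4]]
```

View pics/c3.png

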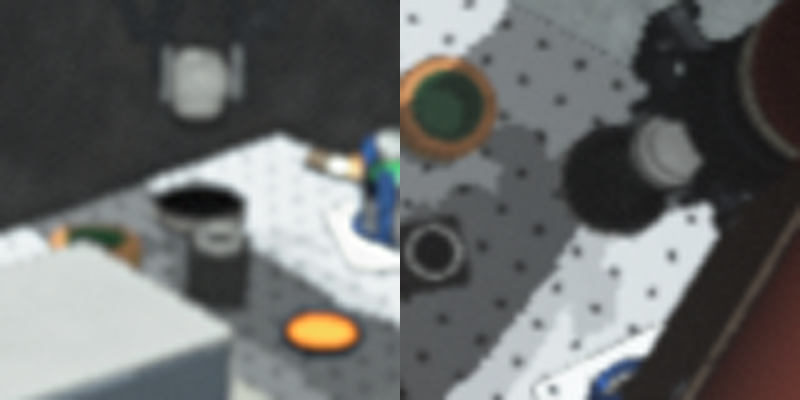

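```bash
python3 - <<'E'
from h import *
c=bot.capture("top");W=cloud(c)
img=c["img"].astype(int)
p=W.reshape(-1,3);i=img.reshape(-1,3);ok=~np.isnan(p[:,0])&(np.hypot(p[:,0]-579,p[:,1]+363)<35)&(p[:,2]>115)&(p[:,2]<165)&(i.min(1)>95)
q=p[ok];print(len(q),q.mean(0).round(1),np.median(q,0).round(1),q.min(0).round(1),q.max(0).round(1))
ctr=ray(c,428,185,145);print('pix ray',ctr)
print(ray(c,415.4,190,42), disc(W,(576,-365),38,50,33,25))
# side: horizontal comparison
d=bot.capture("side")
for n,u,v,z in(('obj',259.9+199/5,135,116),('rest',259.9+201/5,162,42)):
    r=ray(d,u,v,z);print(n,r)
r=camR(d)[:,0];print('right',r,'TCP along right',r@[579.3,-363.1,0],'rest top-est',r@[576,-365.2,0])
V=cloud(d);print(V[162,300],disc(V,(576,-362),38,50,33,25))
E
```

```text
109 [ 574.5 -358.6  139.1] [ 574.8 -358.4  139.8] [ 546.2 -372.   125.8] [ 591.4 -346.3  145.4]
pix ray [ 575.52561911 -356.966352    145.        ]
[ 577.94992849 -357.88120124   42.        ] (array([ 576.07966826, -366.00767421]), 152, np.float64(98.3978714456128))
obj [ 588.09506501 -398.1080588   116.        ]
rest [ 568.39980295 -340.71124676   42.        ]
right [-0.9524957  -0.30444619  0.00802803] TCP along right -441.23634869378463 rest top-est -437.4537758651059
[ 576.52405945 -369.48311035   28.78485264] (array([ 576.36018465, -361.8049716 ]), 56, np.float64(34.988610828640134))
```

Request:
{"name": "jog_arm", "arguments": {"series": [[1, -3, -2.6, 10, 0, 0, 0], [1, -3, -2.6, 30, 0, 0, 0], [1, -3, -2.6, 48, 0, 0, 0], [1, -3, -2.6, 51, 0, 0, 0], [1, -3, -2.6, 51, 0, 0, 0], [1, -3, -2.6, 51, 0, 0, 0]]}}

```text
t: 10.13
position: [574.8, -361.6, 64.0]
orientation: [180.0, -0.0, 25.3]
wrist_force: [0.6, -0.3, -1.7]
width: 0.437
```

Request:
{"name": "jog_arm", "arguments": {"series": [[1, 0, 0, 2, 0, 0, 0], [1, 0, 0, 4, 0, 0, 0], [1, 0, 0, 6, 0, 0, 0], [1, 0, 0, 6, 0, 0, 0], [1, 0, 0, 6, 0, 0, 0]]}}

```text
t: 10.55
position: [574.6, -361.4, 57.4]
orientation: [180.0, 0.0, 25.3]
wrist_force: [0.1, 0.2, -1.0]
width: 0.437
```

Request:
{"name": "jog_arm", "arguments": {"series": [[1, 0, 0, 1.5, 0, 0, 0], [1, 0, 0, 3, 0, 0, 0], [1, 0, 0, 4, 0, 0, 0], [1, 0, 0, 4, 0, 0, 0]]}}

```text
t: 10.88
position: [574.5, -361.3, 53.0]
orientation: [-180.0, 0.0, 25.3]
wrist_force: [-0.8, -0.6, -1.8]
width: 0.439
```

Request:
{"name": "jog_arm", "arguments": {"series": [[1, 0, 0, 1, 0, 0, 0], [1, 0, 0, 1, 0, 0, 0], [1, 0, 0, 1, 0, 0, 0]]}}

```text
t: 11.13
position: [574.5, -361.3, 52.2]
orientation: [-180.0, 0.0, 25.3]
wrist_force: [-0.3, -0.2, -1.2]
width: 0.436
```

Request:
{"name": "jog_arm", "arguments": {"series": [[1, 0, 0, 1, 0, 0, 0], [1, 0, 0, 2, 0, 0, 0], [1, 0, 0, 2, 0, 0, 0]]}}

```text
t: 11.38
position: [574.7, -361.5, 51.4]
orientation: [180.0, -0.0, 25.3]
wrist_force: [-2.6, 1.3, 8.0]
width: 0.44
```

Request:
{"name": "jog_arm", "arguments": {"series": [[0.35, 0, 0, 0, 0, 0, 0], [0.35, 0, 0, 0, 0, 0, 0], [0.35, 0, 0, 0, 0, 0, 0], [0.35, 0, 0, 0, 0, 0, 0], [0.35, 0, 0, 0, 0, 0, 0], [0.35, 0, 0, 0, 0, 0, 0]]}}

```text
t: 11.88
position: [574.5, -361.3, 50.2]
orientation: [-180.0, 0.0, 25.3]
wrist_force: [-0.5, -0.5, 0.6]
width: 0.648
```

Request:
{"name": "jog_arm", "arguments": {"series": [[0.35, 0, 0, -6, 0, 0, 0], [0.35, 0, 0, -20, 0, 0, 0], [0.35, 0, 0, -50, 0, 0, 0], [0.2, 0, 0, -85, 0, 0, 0], [0, 0, 0, -120, 0, 0, 0], [0, 0, 0, -150, 0, 0, 0], [0, 0, 0, -175, 0, 0, 0], [0, 0, 0, -180, 0, 0, 0], [0, 0, 0, -180, 0, 0, 0], [0, 0, 0, -180, 0, 0, 0]]}}

```text
t: 12.72
position: [574.4, -361.3, 230.0]
orientation: [-180.0, 0.0, 25.3]
wrist_force: [0.6, 0.1, -0.5]
width: 0.997
```

```bash
python3 - <<'E'
from h import *
plan([(440,-20,230,25),(371,235,230,25),(371,235,20,25)])
E
```

```text
(440, -20, 230, 25) shift [ 2.40e+01 -3.66e+02  1.00e-01] turn [-0.   0.   0.3]
(371, 235, 230, 25) shift [  45.2 -260.3   -0. ] turn [0. 0. 0.]
(371, 235, 20, 25) shift [  0.  -0. 210.] turn [0. 0. 0.]
```

The objective touched the rest's floor at 51.4 and is released. Next is the red-capped one.

Request:
{"name": "jog_arm", "arguments": {"series": [[0, 24, -366, 0, 0, 0, 0], [0, 24, -366, 0, 0, 0, 0], [0, 24, -366, 0, 0, 0, 0], [0, 24, -366, 0, 0, 0, 0], [0, 24, -366, 0, 0, 0, 0], [0, 24, -366, 0, 0, 0, 0], [0, 24, -366, 0, 0, 0, 0], [0, 24, -366, 0, 0, 0, 0], [0, 24, -366, 0, 0, 0, 0], [0, 24, -366, 0, 0, 0, 0]]}}

```text
t: 13.55
position: [436.1, -15.4, 229.0]
orientation: [-179.8, 0.2, 25.5]
wrist_force: [0.4, -1.1, 0.3]
width: 1.001
```

Request:
{"name": "jog_arm", "arguments": {"series": [[0, 46.3, -259, 0, 0, 0, 0], [0, 46.3, -259, 0, 0, 0, 0], [0, 46.3, -259, 0, 0, 0, 0], [0, 46.3, -259, 0, 0, 0, 0], [0, 46.3, -259, 0, 0, 0, 0], [0, 46.3, -259, 0, 0, 0, 0], [0, 46.3, -259, 0, 0, 0, 0], [0, 46.3, -259, 0, 0, 0, 0], [0, 46.3, -259, 0, 0, 0, 0], [0, 46.3, -259, 0, 0, 0, 0]]}}

```text
t: 14.38
position: [371.2, 233.0, 229.5]
orientation: [180.0, 0.1, 25.2]
wrist_force: [-0.1, -0.4, -0.3]
width: 0.996
```

Request:
{"name": "jog_arm", "arguments": {"series": [[0, 0, 0, 30, 0, 0, 0], [0, 0, 0, 65, 0, 0, 0], [0, 0, 0, 100, 0, 0, 0], [0, 0, 0, 120, 0, 0, 0], [0, 0, 0, 130, 0, 0, 0], [0, 0, 0, 130, 0, 0, 0], [0, 0, 0, 130, 0, 0, 0], [0, 0, 0, 130, 0, 0, 0], [0, 0, 0, 130, 0, 0, 0]]}}

```text
t: 15.13
position: [372.5, 233.8, 101.3]
orientation: [180.0, -0.1, 25.2]
wrist_force: [0.6, 0.4, 0.2]
width: 1.003
```

```bash
python3 - <<'E'
from h import *
plan([(372.5,234.5,20,25)])
for k,g in(("side",'high'),("top",'high')):
    c=bot.capture(k);W=cloud(c)
    print(k,disc(W,(373,234),44,62,16.5,0))
    if k=="side": print(disc(W,(576,-362),68,90,20.5),); p=W.reshape(-1,3);q=p[np.hypot(p[:,0]-576,p[:,1]+362)<30];print(np.nanmax(q[:,2]))
    else: print('low seated',disc(W,(576,-365),62,90,20.5)); p=W.reshape(-1,3);q=p[np.hypot(p[:,0]-576,p[:,1]+365)<15];print(np.nanpercentile(q[:,2],[10,50,90]))
E
```

```text
(372.5, 234.5, 20, 25) shift [ 0.2 -0.6 81.3] turn [ 0.  -0.1  0.2]
side (array([372.50637954, 236.98883687]), 98, np.float64(92.49067954506407))
(array([ 580.4601482 , -355.39808572]), 30, np.float64(29.709376744918583))
78.93982781477382
top (array([373.53136657, 226.96804138]), 36, np.float64(34.8663488959841))
low seated (array([ 573.88486225, -361.48038745]), 173, np.float64(158.96022163404416))
[74.71759865 77.57423282 79.87381382]
```

Request:
{"name": "jog_arm", "arguments": {"series": [[0, 0, -0.6, 20, 0, 0, 0], [0, 0, -0.6, 45, 0, 0, 0], [0, 0, -0.6, 65, 0, 0, 0], [0, 0, -0.6, 77, 0, 0, 0], [0, 0, -0.6, 81, 0, 0, 0], [0, 0, -0.6, 81, 0, 0, 0], [0, 0, -0.6, 81, 0, 0, 0]]}}

```text
t: 15.82
position: [371.7, 234.6, 20.0]
orientation: [180.0, -0.0, 25.3]
wrist_force: [1.6, -1.4, -0.5]
width: 1.0
```

Request:
{"name": "jog_arm", "arguments": {"series": [[1, 0, 0, 0, 0, 0, 0], [1, 0, 0, 0, 0, 0, 0], [1, 0, 0, 0, 0, 0, 0], [1, 0, 0, 0, 0, 0, 0], [1, 0, 0, 0, 0, 0, 0], [1, 0, 0, 0, 0, 0, 0], [1, 0, 0, 0, 0, 0, 0], [1, 0, 0, 0, 0, 0, 0], [1, 0, 0, 0, 0, 0, 0], [1, 0, 0, 0, 0, 0, 0]]}}

```text
t: 16.65
position: [371.7, 234.7, 19.9]
orientation: [180.0, -0.1, 25.3]
wrist_force: [-1.0, 0.0, 7.3]
width: 0.352
```

Request:
{"name": "jog_arm", "arguments": {"series": [[1, 0, 0, -3, 0, 0, 0], [1, 0, 0, -15, 0, 0, 0], [1, 0, 0, -40, 0, 0, 0], [1, 0, 0, -70, 0, 0, 0], [1, 0, 0, -100, 0, 0, 0], [1, 0, 0, -130, 0, 0, 0], [1, 0, 0, -160, 0, 0, 0], [1, 0, 0, -185, 0, 0, 0], [1, 0, 0, -200, 0, 0, 0], [1, 0, 0, -210, 0, 0, 0], [1, 0, 0, -210, 0, 0, 0], [1, 0, 0, -210, 0, 0, 0]]}}

```text
t: 17.65
position: [371.2, 234.4, 229.3]
orientation: [180.0, -0.0, 25.3]
wrist_force: [0.6, -0.2, -2.0]
width: 0.355
```

```bash
python3 - <<'E'
from h import *
s=bot.get_state();print(s["position"])
plan([(440,0,230,25),(583.5,-161.5,230,25),(583.5,-161.5,100,25)])
E
```

```text
[371.18625996 234.40166702 229.31284621]
(440, 0, 230, 25) shift [-37.8 241.4  -0.7] turn [ 0.  -0.   0.3]
(583.5, -161.5, 230, 25) shift [ 61.8 207.    0. ] turn [0. 0. 0.]
(583.5, -161.5, 100, 25) shift [  0.  -0. 130.] turn [0. 0. 0.]
```

Request:
{"name": "jog_arm", "arguments": {"series": [[1, -3, 20, 0, 0, 0, 0], [1, -8, 52, 0, 0, 0, 0], [1, -14, 88, 0, 0, 0, 0], [1, -20, 124, 0, 0, 0, 0], [1, -26, 160, 0, 0, 0, 0], [1, -32, 200, 0, 0, 0, 0], [1, -38, 241, 0, 0, 0, 0]]}}

```text
t: 18.23
position: [438.9, -1.3, 228.2]
orientation: [-179.9, 0.1, 25.3]
wrist_force: [1.7, 1.6, -0.8]
width: 0.353
```

Request:
{"name": "jog_arm", "arguments": {"series": [[1, 10, 35, 0, 0, 0, 0], [1, 20, 70, 0, 0, 0, 0], [1, 30, 105, 0, 0, 0, 0], [1, 40, 140, 0, 0, 0, 0], [1, 50, 170, 0, 0, 0, 0], [1, 58, 195, 0, 0, 0, 0], [1, 62, 207, 0, 0, 0, 0], [1, 62, 207, 0, 0, 0, 0]]}}

```text
t: 18.9
position: [584.8, -162.5, 226.8]
orientation: [-179.9, 0.1, 25.1]
wrist_force: [-0.9, 0.4, -2.1]
width: 0.354
```

Request:
{"name": "jog_arm", "arguments": {"series": [[1, 0, 0, 20, 0, 0, 0], [1, 0, 0, 50, 0, 0, 0], [1, 0, 0, 80, 0, 0, 0], [1, 0, 0, 110, 0, 0, 0], [1, 0, 0, 125, 0, 0, 0], [1, 0, 0, 130, 0, 0, 0], [1, 0, 0, 130, 0, 0, 0], [1, 0, 0, 130, 0, 0, 0]]}}

```text
t: 19.57
position: [584.0, -160.2, 99.8]
orientation: [180.0, -0.0, 25.3]
wrist_force: [0.4, 0.4, -0.9]
width: 0.349
```

```bash
python3 - <<'E'
from h import *
s=bot.get_state();p=s["position"];print(s["t"],p)
c=bot.capture("top");save(c,'top4');W=cloud(c)
print('rest',disc(W,(583,-163),38,50,29,21))
b=cv2.resize(c["img"][150:240,310:430,::-1],None,fx=6,fy=6,interpolation=2);cv2.imwrite('pics/c4.png',b)
# red mask centre from first top picture, lining and band
im=cv2.imread('pics/top0.png');h=cv2.cvtColor(im,cv2.COLOR_BGR2HSV);m=(((h[...,0]<8)|(h[...,0]>172))&(h[...,1]>110)&(h[...,2]>70)).astype(np.uint8);m[:,:335]=0;m[:,:][:170]=0;m[210:]=0;m[:,370:]=0
v,u=np.nonzero(m);print(len(u),(u.min()+u.max())/2,(v.min()+v.max())/2,u.mean(),v.mean());print(ray(c,(u.min()+u.max())/2,(v.min()+v.max())/2,36))
plan([(583.5,-161.5,60,25)])
E
```

```text
19.5667 [ 584.02277075 -160.19473535   99.7979705 ]
rest (array([ 581.41628091, -164.18543729]), 49, np.float64(33.13507882626109))
209 349.5 188.0 349.46411483253587 188.0909090909091
[ 586.35979092 -166.42938659   36.        ]
(583.5, -161.5, 60, 25) shift [-1.5  0.4 40.4] turn [ 0.1 -0.1  0.3]
```

View pics/c4.png

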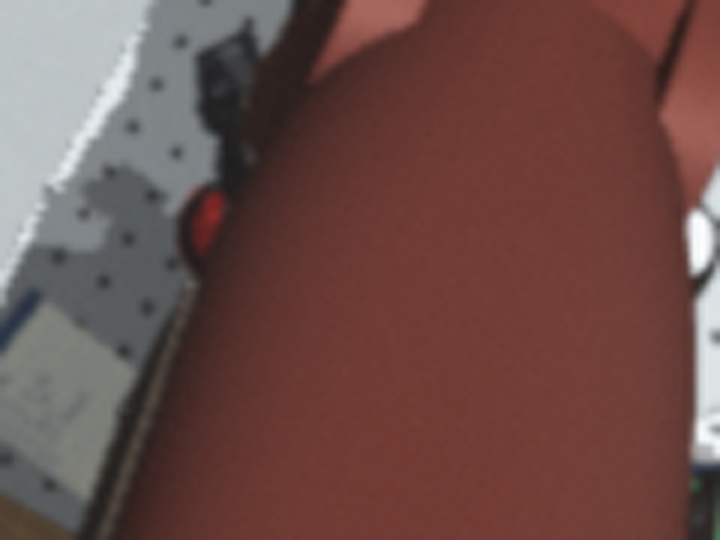

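The arm hides the rest from the top camera, so I'll descend by measured coordinates and watch the force.

Request:
{"name": "jog_arm", "arguments": {"series": [[1, -1, 2.6, 10, 0, 0, 0], [1, -1, 2.6, 25, 0, 0, 0], [1, -1, 2.6, 36, 0, 0, 0], [1, -1, 2.6, 40, 0, 0, 0], [1, -1, 2.6, 40, 0, 0, 0], [1, -1, 2.6, 40, 0, 0, 0]]}}

```text
t: 20.12
position: [584.3, -163.3, 59.4]
orientation: [-180.0, 0.0, 25.3]
wrist_force: [-0.1, 0.7, -1.1]
width: 0.35
```

Request:
{"name": "jog_arm", "arguments": {"series": [[1, 0, 0, 1.5, 0, 0, 0], [1, 0, 0, 3, 0, 0, 0], [1, 0, 0, 4, 0, 0, 0], [1, 0, 0, 4, 0, 0, 0]]}}

```text
t: 20.45
position: [584.3, -163.3, 55.4]
orientation: [180.0, -0.0, 25.3]
wrist_force: [-0.2, -0.0, -1.0]
width: 0.348
```

Request:
{"name": "jog_arm", "arguments": {"series": [[1, 0, 0, 1, 0, 0, 0], [1, 0, 0, 2, 0, 0, 0], [1, 0, 0, 2, 0, 0, 0]]}}

```text
t: 20.7
position: [584.2, -163.3, 53.1]
orientation: [-180.0, 0.0, 25.3]
wrist_force: [-0.1, -0.7, -1.4]
width: 0.35
```

Request:
{"name": "jog_arm", "arguments": {"series": [[1, 0, 0, 1, 0, 0, 0], [1, 0, 0, 2, 0, 0, 0], [1, 0, 0, 2.5, 0, 0, 0], [1, 0, 0, 2.5, 0, 0, 0]]}}

```text
t: 21.03
position: [584.2, -163.3, 50.6]
orientation: [-180.0, 0.0, 25.3]
wrist_force: [-0.0, -0.6, -2.0]
width: 0.352
```

Request:
{"name": "jog_arm", "arguments": {"series": [[1, 0, 0, 0.8, 0, 0, 0], [1, 0, 0, 1.5, 0, 0, 0], [1, 0, 0, 1.5, 0, 0, 0]]}}

```text
t: 21.28
position: [584.4, -163.4, 49.9]
orientation: [180.0, -0.0, 25.3]
wrist_force: [-1.9, 0.3, 5.5]
width: 0.351
```

Request:
{"name": "jog_arm", "arguments": {"series": [[0.4, 0, 0, 0, 0, 0, 0], [0.4, 0, 0, 0, 0, 0, 0], [0.4, 0, 0, 0, 0, 0, 0], [0.4, 0, 0, 0, 0, 0, 0], [0.4, 0, 0, 0, 0, 0, 0], [0.4, 0, 0, 0, 0, 0, 0]]}}

```text
t: 21.78
position: [584.3, -163.3, 49.3]
orientation: [-180.0, 0.0, 25.3]
wrist_force: [0.6, 0.2, -0.0]
width: 0.6
```

Request:
{"name": "jog_arm", "arguments": {"series": [[0.4, 0, 0, -6, 0, 0, 0], [0.4, 0, 0, -20, 0, 0, 0], [0.4, 0, 0, -50, 0, 0, 0], [0.2, 0, 0, -85, 0, 0, 0], [0, 0, 0, -120, 0, 0, 0], [0, 0, 0, -150, 0, 0, 0], [0, 0, 0, -175, 0, 0, 0], [0, 0, 0, -180, 0, 0, 0], [0, 0, 0, -180, 0, 0, 0], [0, 0, 0, -180, 0, 0, 0]]}}

```text
t: 22.62
position: [584.1, -163.3, 228.9]
orientation: [-180.0, 0.0, 25.3]
wrist_force: [0.1, 1.0, -0.5]
width: 0.999
```

```bash
python3 - <<'E'
from h import *
s=bot.get_state();print(s["position"])
plan([(450,40,230,25),(484.2,408.5,230,25)])
E
```

```text
[ 584.054381   -163.25265181  228.90510302]
(450, 40, 230, 25) shift [ -34.5 -241.    -1. ] turn [-0.   0.   0.3]
(484.2, 408.5, 230, 25) shift [ 186.7 -319.5   -0. ] turn [0. 0. 0.]
```

Request:
{"name": "jog_arm", "arguments": {"series": [[0, -34.5, -241, 0, 0, 0, 0], [0, -34.5, -241, 0, 0, 0, 0], [0, -34.5, -241, 0, 0, 0, 0], [0, -34.5, -241, 0, 0, 0, 0], [0, -34.5, -241, 0, 0, 0, 0], [0, -34.5, -241, 0, 0, 0, 0], [0, -34.5, -241, 0, 0, 0, 0]]}}

```text
t: 23.2
position: [445.2, 44.1, 227.8]
orientation: [-179.8, 0.2, 25.5]
wrist_force: [0.3, -0.6, 0.8]
width: 1.002
```

Request:
{"name": "jog_arm", "arguments": {"series": [[0, 187, -319.5, 0, 0, 0, 0], [0, 187, -319.5, 0, 0, 0, 0], [0, 187, -319.5, 0, 0, 0, 0], [0, 187, -319.5, 0, 0, 0, 0], [0, 187, -319.5, 0, 0, 0, 0], [0, 187, -319.5, 0, 0, 0, 0], [0, 187, -319.5, 0, 0, 0, 0], [0, 187, -319.5, 0, 0, 0, 0], [0, 187, -319.5, 0, 0, 0, 0], [0, 187, -319.5, 0, 0, 0, 0], [0, 187, -319.5, 0, 0, 0, 0], [0, 187, -319.5, 0, 0, 0, 0]]}}

```text
t: 24.2
position: [482.4, 407.9, 227.6]
orientation: [180.0, 0.2, 25.3]
wrist_force: [-0.1, -0.2, -1.1]
width: 0.995
```

Request:
{"name": "jog_arm", "arguments": {"series": [[0, 0, 0, 30, 0, 0, 0], [0, 0, 0, 65, 0, 0, 0], [0, 0, 0, 100, 0, 0, 0], [0, 0, 0, 120, 0, 0, 0], [0, 0, 0, 130, 0, 0, 0], [0, 0, 0, 130, 0, 0, 0], [0, 0, 0, 130, 0, 0, 0], [0, 0, 0, 130, 0, 0, 0], [0, 0, 0, 130, 0, 0, 0]]}}

```text
t: 24.95
position: [484.2, 409.2, 101.2]
orientation: [-180.0, -0.2, 25.2]
wrist_force: [-0.0, -0.8, 0.2]
width: 1.002
```

```bash
python3 - <<'E'
from h import *
s=bot.get_state();print(s["position"])
plan([(484.2,408.5,22,25)])
c=bot.capture("top");W=cloud(c)
print('high seated',disc(W,(584,-163),66,95,16.5)); p=W.reshape(-1,3);q=p[np.hypot(p[:,0]-584,p[:,1]+163)<12];print(np.nanpercentile(q[:,2],[10,50,90]),'expect',32+50)
print('stand',disc(W,(619,-263),43,56,30,20))
im=c["img"][:,:,::-1];h=cv2.cvtColor(np.ascontiguousarray(im),cv2.COLOR_BGR2HSV)
m=((h[...,0]>40)&(h[...,0]<95)&(h[...,1]>70)&(h[...,2]<140));m[:,:365]=0;m[:,402:]=0;m[:160]=0;m[195:]=0
v,u=np.nonzero(m);print(len(u),u.mean(),v.mean(),u.min(),u.max(),v.min(),v.max(),ray(c,u.mean(),v.mean(),46))
E
```

```text
[484.17610146 409.1716556  101.23577337]
(484.2, 408.5, 22, 25) shift [-0.5  0.7 79.2] turn [-0.  -0.2  0.2]
high seated (array([ 584.16123384, -163.58561147]), 108, np.float64(98.36995000150314))
[66.51171095 81.19035768 85.1067761 ] expect 82
stand (array([ 618.82590735, -263.91415208]), 235, np.float64(161.6469536139344))
87 383.3103448275862 175.5287356321839 379 389 170 181 [ 620.84391692 -264.57604242   46.        ]
```

Request:
{"name": "jog_arm", "arguments": {"series": [[0, -0.5, 0.7, 20, 0, 0, 0], [0, -0.5, 0.7, 45, 0, 0, 0], [0, -0.5, 0.7, 65, 0, 0, 0], [0, -0.5, 0.7, 75, 0, 0, 0], [0, -0.5, 0.7, 79, 0, 0, 0], [0, -0.5, 0.7, 79, 0, 0, 0], [0, -0.5, 0.7, 79, 0, 0, 0]]}}

```text
t: 25.58
position: [483.6, 408.3, 21.5]
orientation: [-180.0, -0.1, 25.3]
wrist_force: [-0.2, -0.4, -0.0]
width: 1.002
```

Request:
{"name": "jog_arm", "arguments": {"series": [[1, 0, 0, 0, 0, 0, 0], [1, 0, 0, 0, 0, 0, 0], [1, 0, 0, 0, 0, 0, 0], [1, 0, 0, 0, 0, 0, 0], [1, 0, 0, 0, 0, 0, 0], [1, 0, 0, 0, 0, 0, 0], [1, 0, 0, 0, 0, 0, 0], [1, 0, 0, 0, 0, 0, 0], [1, 0, 0, 0, 0, 0, 0], [1, 0, 0, 0, 0, 0, 0]]}}

```text
t: 26.42
position: [483.3, 408.1, 21.1]
orientation: [-180.0, -0.1, 25.3]
wrist_force: [-0.9, -0.4, 5.9]
width: 0.427
```

Request:
{"name": "jog_arm", "arguments": {"series": [[1, 0, 0, -3, 0, 0, 0], [1, 0, 0, -15, 0, 0, 0], [1, 0, 0, -40, 0, 0, 0], [1, 0, 0, -70, 0, 0, 0], [1, 0, 0, -100, 0, 0, 0], [1, 0, 0, -130, 0, 0, 0], [1, 0, 0, -160, 0, 0, 0], [1, 0, 0, -185, 0, 0, 0], [1, 0, 0, -200, 0, 0, 0], [1, 0, 0, -210, 0, 0, 0], [1, 0, 0, -210, 0, 0, 0], [1, 0, 0, -210, 0, 0, 0]]}}

```text
t: 27.42
position: [482.8, 407.8, 230.2]
orientation: [180.0, 0.0, 25.3]
wrist_force: [-0.6, 0.4, -1.8]
width: 0.426
```

```bash
python3 - <<'E'
from h import *
s=bot.get_state();print(s["position"])
plan([(450,40,232,25),(619.3,-263.5,232,25),(619.3,-263.5,102,25)])
c=bot.capture("side");save(c,'side5');cv2.imwrite('pics/c5.png',cv2.resize(c["img"][150:330,160:360,::-1],None,fx=3,fy=3,interpolation=2))
E
```

```text
[482.76598879 407.77207042 230.18508805]
(450, 40, 232, 25) shift [-186.6  318.6   -1.8] turn [0.  0.  0.3]
(619.3, -263.5, 232, 25) shift [ 25.2 346.6   0. ] turn [0. 0. 0.]
(619.3, -263.5, 102, 25) shift [  0.  -0. 130.] turn [0. 0. 0.]
```

View pics/c5.png

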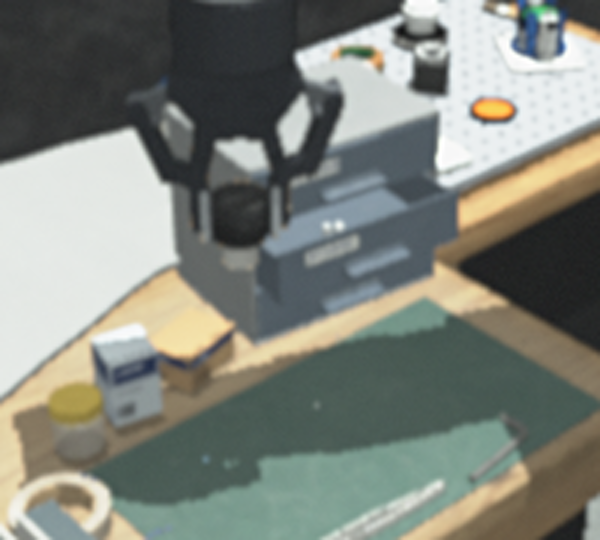

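The eyepiece is held upright (crop 240,220), and the low objective stands in its rest at (420,20). Carrying it to the stand.

Request:
{"name": "jog_arm", "arguments": {"series": [[1, -10, 17, -1, 0, 0, 0], [1, -26, 44, -2, 0, 0, 0], [1, -44, 75, -2, 0, 0, 0], [1, -62, 106, -2, 0, 0, 0], [1, -80, 137, -2, 0, 0, 0], [1, -98, 168, -2, 0, 0, 0], [1, -116, 199, -2, 0, 0, 0], [1, -134, 230, -2, 0, 0, 0], [1, -152, 261, -2, 0, 0, 0], [1, -170, 290, -2, 0, 0, 0], [1, -186.6, 318.6, -2, 0, 0, 0]]}}

```text
t: 28.38
position: [448.5, 38.5, 231.0]
orientation: [-179.9, 0.1, 25.3]
wrist_force: [0.3, 0.4, -1.1]
width: 0.428
```

Request:
{"name": "jog_arm", "arguments": {"series": [[1, 2, 32, 0, 0, 0, 0], [1, 4, 64, 0, 0, 0, 0], [1, 6, 98, 0, 0, 0, 0], [1, 8, 132, 0, 0, 0, 0], [1, 11, 166, 0, 0, 0, 0], [1, 13, 200, 0, 0, 0, 0], [1, 16, 234, 0, 0, 0, 0], [1, 19, 268, 0, 0, 0, 0], [1, 22, 300, 0, 0, 0, 0], [1, 24, 325, 0, 0, 0, 0], [1, 25, 346.6, 0, 0, 0, 0], [1, 25, 346.6, 0, 0, 0, 0]]}}

```text
t: 29.38
position: [620.9, -266.0, 229.3]
orientation: [-179.9, 0.1, 25.1]
wrist_force: [-0.5, 0.7, -1.3]
width: 0.424
```

Request:
{"name": "jog_arm", "arguments": {"series": [[1, 0, 0, 20, 0, 0, 0], [1, 0, 0, 50, 0, 0, 0], [1, 0, 0, 80, 0, 0, 0], [1, 0, 0, 110, 0, 0, 0], [1, 0, 0, 125, 0, 0, 0], [1, 0, 0, 130, 0, 0, 0], [1, 0, 0, 130, 0, 0, 0], [1, 0, 0, 130, 0, 0, 0]]}}

```text
t: 30.05
position: [620.6, -262.5, 102.7]
orientation: [-180.0, -0.0, 25.3]
wrist_force: [0.3, 0.5, -0.7]
width: 0.425
```

```bash
python3 - <<'E'
from h import *
s=bot.get_state();print(s["position"],s["wrist_force"])
plan([(619.3,-263.5,66,25)])
E
```

```text
[ 620.60622297 -262.50653921  102.68556987] [ 0.32792389  0.49157949 -0.69467331]
(619.3, -263.5, 66, 25) shift [-1.6  0.3 36.7] turn [-0.  -0.   0.3]
```

Request:
{"name": "jog_arm", "arguments": {"series": [[1, -1.6, 0.3, 10, 0, 0, 0], [1, -1.6, 0.3, 25, 0, 0, 0], [1, -1.6, 0.3, 34, 0, 0, 0], [1, -1.6, 0.3, 37, 0, 0, 0], [1, -1.6, 0.3, 37, 0, 0, 0], [1, -1.6, 0.3, 37, 0, 0, 0]]}}

```text
t: 30.55
position: [619.5, -263.8, 65.7]
orientation: [180.0, -0.0, 25.3]
wrist_force: [-0.2, -0.3, -1.3]
width: 0.429
```

Request:
{"name": "jog_arm", "arguments": {"series": [[1, 0, 0, 2, 0, 0, 0], [1, 0, 0, 4, 0, 0, 0], [1, 0, 0, 5, 0, 0, 0], [1, 0, 0, 5, 0, 0, 0]]}}

```text
t: 30.88
position: [619.2, -263.6, 60.2]
orientation: [-180.0, 0.0, 25.3]
wrist_force: [-0.1, 0.1, -1.1]
width: 0.428
```

Request:
{"name": "jog_arm", "arguments": {"series": [[1, 0, 0, 1.5, 0, 0, 0], [1, 0, 0, 3, 0, 0, 0], [1, 0, 0, 4, 0, 0, 0], [1, 0, 0, 4, 0, 0, 0]]}}

```text
t: 31.22
position: [619.1, -263.6, 56.0]
orientation: [-180.0, 0.0, 25.3]
wrist_force: [1.1, 0.8, -1.4]
width: 0.429
```

Request:
{"name": "jog_arm", "arguments": {"series": [[1, 0, 0, 1.5, 0, 0, 0], [1, 0, 0, 3, 0, 0, 0], [1, 0, 0, 4, 0, 0, 0], [1, 0, 0, 4, 0, 0, 0]]}}

```text
t: 31.55
position: [619.1, -263.5, 52.0]
orientation: [-180.0, 0.0, 25.3]
wrist_force: [-0.1, 0.3, -0.4]
width: 0.426
```

Request:
{"name": "jog_arm", "arguments": {"series": [[1, 0, 0, 0.8, 0, 0, 0], [1, 0, 0, 1.5, 0, 0, 0], [1, 0, 0, 1.5, 0, 0, 0]]}}

```text
t: 31.8
position: [619.4, -263.7, 51.1]
orientation: [180.0, -0.0, 25.3]
wrist_force: [-0.8, 0.7, 2.2]
width: 0.426
```

The eyepiece touched the floor at 51.1 and is home. Release it, then go above the filter.

Request:
{"name": "jog_arm", "arguments": {"series": [[0.35, 0, 0, 0, 0, 0, 0], [0.35, 0, 0, 0, 0, 0, 0], [0.35, 0, 0, 0, 0, 0, 0], [0.35, 0, 0, 0, 0, 0, 0], [0.35, 0, 0, 0, 0, 0, 0], [0.35, 0, 0, 0, 0, 0, 0]]}}

```text
t: 32.3
position: [619.2, -263.7, 50.8]
orientation: [-180.0, 0.0, 25.3]
wrist_force: [0.1, -0.2, -0.1]
width: 0.651
```

Request:
{"name": "jog_arm", "arguments": {"series": [[0.35, 0, 0, -6, 0, 0, 0], [0.35, 0, 0, -20, 0, 0, 0], [0.35, 0, 0, -50, 0, 0, 0], [0.3, 0, 0, -85, 0, 0, 0], [0.2, 0, 0, -120, 0, 0, 0], [0.2, 0, 0, -140, 0, 0, 0], [0.2, 0, 0, -150, 0, 0, 0], [0.2, 0, 0, -150, 0, 0, 0], [0.2, 0, 0, -150, 0, 0, 0]]}}

```text
t: 33.05
position: [619.1, -263.6, 200.1]
orientation: [-180.0, 0.0, 25.3]
wrist_force: [0.3, 0.2, -0.3]
width: 0.795
```

```bash
python3 - <<'E'
from h import *
s=bot.get_state();print(s["position"])
plan([(453,-209.5,200,25),(453,-209.5,90,25)])
E
```

```text
[ 619.05841306 -263.58382885  200.12640703]
(453, -209.5, 200, 25) shift [-127.1 -119.8    0.2] turn [-0.   0.   0.3]
(453, -209.5, 90, 25) shift [  0.  -0. 110.] turn [0. 0. 0.]
```

Request:
{"name": "jog_arm", "arguments": {"series": [[0.2, -15, -14, 0, 0, 0, 0], [0.2, -40, -38, 0, 0, 0, 0], [0.2, -65, -61, 0, 0, 0, 0], [0.2, -90, -85, 0, 0, 0, 0], [0.2, -115, -108, 0, 0, 0, 0], [0.2, -127, -120, 0, 0, 0, 0], [0.28, -127, -120, 0, 0, 0, 0], [0.28, -127, -120, 0, 0, 0, 0]]}}

```text
t: 33.72
position: [452.1, -208.8, 199.6]
orientation: [-179.9, 0.1, 25.2]
wrist_force: [0.9, -0.4, 0.2]
width: 0.72
```

Request:
{"name": "jog_arm", "arguments": {"series": [[0.28, 0, 0, 25, 0, 0, 0], [0.28, 0, 0, 55, 0, 0, 0], [0.28, 0, 0, 85, 0, 0, 0], [0.28, 0, 0, 105, 0, 0, 0], [0.28, 0, 0, 120, 0, 0, 0], [0.28, 0, 0, 130, 0, 0, 0], [0.28, 0, 0, 130, 0, 0, 0], [0.28, 0, 0, 130, 0, 0, 0]]}}

```text
t: 34.38
position: [453.4, -209.3, 70.3]
orientation: [-179.9, 0.0, 25.3]
wrist_force: [-0.2, -0.5, 0.7]
width: 0.718
```

```bash
python3 - <<'E'
from h import *
s=bot.get_state();print(s["position"],s["width"])
plan([(453,-209.5,40,25)])
c=bot.capture("top");W=cloud(c)
print('eye seated',disc(W,(619,-263),66,95,19.5)); p=W.reshape(-1,3);q=p[np.hypot(p[:,0]-619,p[:,1]+263)<14];print(np.nanpercentile(q[:,2],[10,50,90]),'expect',32+49)
im=c["img"]
d=bot.capture("side");cv2.imwrite('pics/c6.png',np.hstack([cv2.resize(d["img"][140:220,270:370,::-1],(500,400),interpolation=2)]))
E
```

```text
[ 453.37549102 -209.29444966   70.25722575] 0.7175034413723937
(453, -209.5, 40, 25) shift [-0.4  0.1 30.3] turn [-0.1  0.   0.3]
eye seated (array([ 618.66000425, -262.87138831]), 158, np.float64(141.26312658885925))
[68.67919771 71.69161974 73.98461142] expect 81
```

View pics/c6.png

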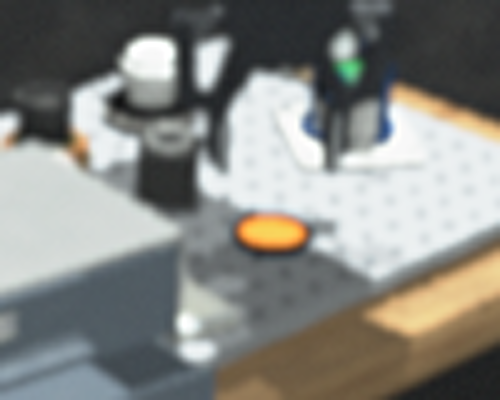

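The view shows both fingers straddling the filter (tips at about (218,160) and (335,165), filter at (272,232)). Descend.

Request:
{"name": "jog_arm", "arguments": {"series": [[0.28, -0.4, 0, 12, 0, 0, 0], [0.28, -0.4, 0, 25, 0, 0, 0], [0.28, -0.4, 0, 36, 0, 0, 0], [0.28, -0.4, 0, 42, 0, 0, 0], [0.28, -0.4, 0, 44, 0, 0, 0], [0.28, -0.4, 0, 44, 0, 0, 0], [0.28, -0.4, 0, 44, 0, 0, 0]]}}

```text
t: 35.07
position: [453.3, -209.8, 27.5]
orientation: [179.9, -0.0, 25.3]
wrist_force: [-0.2, 0.3, -0.0]
width: 0.724
```

Request:
{"name": "jog_arm", "arguments": {"series": [[0.28, 0, 0, 1, 0, 0, 0], [0.28, 0, 0, 2, 0, 0, 0], [0.28, 0, 0, 2, 0, 0, 0]]}}

```text
t: 35.32
position: [453.0, -209.6, 25.0]
orientation: [180.0, -0.0, 25.3]
wrist_force: [0.2, -0.6, -1.0]
width: 0.721
```

Request:
{"name": "jog_arm", "arguments": {"series": [[0.28, 0, 0, 1, 0, 0, 0], [0.28, 0, 0, 1.5, 0, 0, 0], [0.28, 0, 0, 1.5, 0, 0, 0]]}}

```text
t: 35.57
position: [452.7, -209.4, 23.2]
orientation: [-180.0, 0.0, 25.3]
wrist_force: [-0.3, -0.1, -0.3]
width: 0.717
```

Request:
{"name": "jog_arm", "arguments": {"series": [[0.28, 0, 0, 0.7, 0, 0, 0], [0.28, 0, 0, 1.5, 0, 0, 0], [0.28, 0, 0, 1.5, 0, 0, 0]]}}

```text
t: 35.82
position: [452.7, -209.4, 21.7]
orientation: [-180.0, 0.0, 25.3]
wrist_force: [-0.0, -0.0, 0.1]
width: 0.719
```

Request:
{"name": "jog_arm", "arguments": {"series": [[0.28, 0, 0, 0.7, 0, 0, 0], [0.28, 0, 0, 1, 0, 0, 0], [0.28, 0, 0, 1, 0, 0, 0]]}}

```text
t: 36.07
position: [452.8, -209.5, 20.8]
orientation: [180.0, 0.0, 25.3]
wrist_force: [-0.0, 0.4, 1.2]
width: 0.724
```

Request:
{"name": "jog_arm", "arguments": {"series": [[0.28, 0, 0, -1.5, 0, 0, 0], [0.28, 0, 0, -3, 0, 0, 0], [0.28, 0, 0, -3, 0, 0, 0], [1, 0, 0, -3, 0, 0, 0], [1, 0, 0, -3, 0, 0, 0], [1, 0, 0, -3, 0, 0, 0], [1, 0, 0, -3, 0, 0, 0], [1, 0, 0, -3, 0, 0, 0], [1, 0, 0, -3, 0, 0, 0], [1, 0, 0, -3, 0, 0, 0]]}}

```text
t: 36.9
position: [453.0, -209.6, 24.5]
orientation: [180.0, -0.0, 25.3]
wrist_force: [-1.5, 2.1, 10.4]
width: 0.547
```

```bash
python3 - <<'E'
from h import *
s=bot.get_state();print(s["position"],s["width"],s["wrist_force"])
E
```

```text
[ 452.95371317 -209.60013496   24.48655263] 0.5470119720708109 [-1.52555361  2.07152408 10.41660295]
```

Request:
{"name": "jog_arm", "arguments": {"series": [[1, 0, 0, -3, 0, 0, 0], [1, 0, 0, -12, 0, 0, 0], [1, 0, 0, -30, 0, 0, 0], [1, 0, 0, -55, 0, 0, 0], [1, 0, 0, -80, 0, 0, 0], [1, 0, 0, -105, 0, 0, 0], [1, 0, 0, -120, 0, 0, 0], [1, 0, 0, -120, 0, 0, 0], [1, 0, 0, -120, 0, 0, 0], [1, 0, 0, -120, 0, 0, 0]]}}

```text
t: 37.73
position: [452.4, -209.2, 143.3]
orientation: [-180.0, 0.0, 25.3]
wrist_force: [0.1, -0.6, -0.7]
width: 0.55
```

```bash
python3 - <<'E'
from h import *
s=bot.get_state();p=s["position"];print(p,s["width"],s["wrist_force"])
plan([(440.5,-374,144,25)])
d=bot.capture("side");c=bot.capture("top");W=cloud(c)
V=cloud(d);i=d["img"].astype(int);m=(i[...,0]>150)&(i[...,0]-i[...,2]>80)&(V[...,2]>100)&(np.hypot(V[...,0]-p[0],V[...,1]-p[1])<60);print('side orange',m.sum(),np.median(V[m],0) if m.any() else '')
T=np.load('top.npy');import scipy.ndimage as nd
im=cv2.imread('pics/top0.png');h=cv2.cvtColor(im,cv2.COLOR_BGR2HSV)
g=(h[...,0]>60)&(h[...,0]<90)&(h[...,1]>80)&(h[...,2]>120);g[:,:400]=0;v,u=np.nonzero(g);print('green',len(u),u.mean(),v.mean(),ray(c,u.mean(),v.mean(),77))
cv2.imwrite('pics/c7.png',np.hstack([cv2.resize(d["img"][110:190,290:390,::-1],(400,320),interpolation=2),cv2.resize(c["img"][195:275,350:450,::-1],(400,320),interpolation=2)]))
E
```

```text
[ 452.39121941 -209.23446023  143.3157417 ] 0.5499101421436334 [ 0.14955443 -0.62033667 -0.72151557]
(440.5, -374, 144, 25) shift [-81.1 143.9  -0.7] turn [-0.   0.   0.3]
side orange 74 [ 453.56616572 -213.86514613  149.65216214]
green 166 427.5240963855422 237.0722891566265 [ 439.40907646 -373.7769096    77.        ]
```

View pics/c7.png

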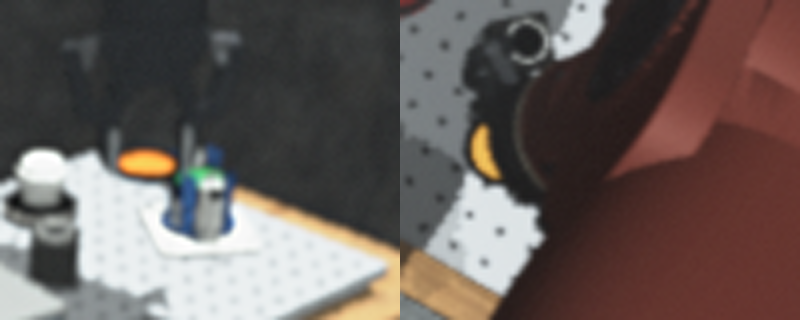

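The filter is level in the fingers, its underside 1.5 mm above the TCP height. Move over the magazine.

Request:
{"name": "jog_arm", "arguments": {"series": [[1, -8, 14, 0, 0, 0, 0], [1, -23, 41, 0, 0, 0, 0], [1, -39, 69, 0, 0, 0, 0], [1, -55, 98, 0, 0, 0, 0], [1, -70, 125, 0, 0, 0, 0], [1, -81.5, 144, 0, 0, 0, 0], [1, -81.5, 144, 0, 0, 0, 0], [1, -81.5, 144, 0, 0, 0, 0], [1, -81.5, 144, 0, 0, 0, 0]]}}

```text
t: 38.58
position: [440.0, -373.5, 142.8]
orientation: [-179.9, 0.0, 25.2]
wrist_force: [-0.5, 0.8, -0.8]
width: 0.553
```

```bash
python3 - <<'E'
from h import *
s=bot.get_state();p=s["position"];print(p,s["orientation"])
plan([(440,-374.2,95,25.3)])
d=bot.capture("side");V=cloud(d)
Rm=camR(d).T
def pr(x): q=Rm@(np.array(x)-d["eye"]);return (np.array(d["K"])@(q/q[2]))[:2].round(1)
print('filter expected px',pr([p[0],p[1],p[2]+10.5]),'mag green px',pr([440,-374.2,77]))
h=cv2.cvtColor(d["img"],cv2.COLOR_RGB2HSV)
for n,a,b in(('orange',8,25),('green',50,90)):
    m=(h[...,0]>=a)&(h[...,0]<=b)&(h[...,1]>110)&(h[...,2]>90);m[:,:315]=0;m[:,365:]=0;m[:115]=0;m[175:]=0
    v,u=np.nonzero(m);print(n,len(u),u.mean(),v.mean(),u.min(),u.max(),v.min(),v.max())
cv2.imwrite('pics/c8.png',cv2.resize(d["img"][110:190,290:390,::-1],(600,480),interpolation=2))
E
```

```text
[ 440.03076433 -373.53788617  142.8489786 ] [-1.79872855e+02  2.34431666e-02  2.52476450e+01]
(440, -374.2, 95, 25.3) shift [-0.3  0.7 47.8] turn [-0.1  0.  -0.1]
filter expected px [341.5 132.1] mag green px [340.  153.6]
orange 91 344.31868131868134 137.3956043956044 335 363 130 163
green 22 338.3636363636364 153.0909090909091 334 342 151 155
```

View pics/c8.png

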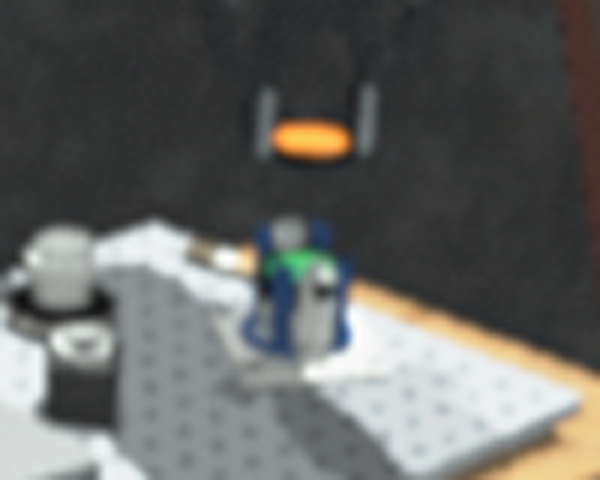

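In the side view the filter (312,139) and the magazine (about 302,300) line up as the projection predicts, so I'll lower it in.

Request:
{"name": "jog_arm", "arguments": {"series": [[1, -0.3, 0.7, 12, 0, 0, 0], [1, -0.3, 0.7, 28, 0, 0, 0], [1, -0.3, 0.7, 42, 0, 0, 0], [1, -0.3, 0.7, 50, 0, 0, 0], [1, -0.3, 0.7, 51, 0, 0, 0], [1, -0.3, 0.7, 51, 0, 0, 0]]}}

```text
t: 39.13
position: [440.6, -374.4, 92.7]
orientation: [-179.9, 0.0, 25.3]
wrist_force: [0.8, -0.3, 0.2]
width: 0.55
```

Request:
{"name": "jog_arm", "arguments": {"series": [[1, 0, 0, 1.5, 0, 0, 0], [1, 0, 0, 3, 0, 0, 0], [1, 0, 0, 4, 0, 0, 0], [1, 0, 0, 4, 0, 0, 0]]}}

```text
t: 39.47
position: [440.7, -375.3, 89.0]
orientation: [180.0, -0.0, 25.3]
wrist_force: [-1.4, 0.0, -1.3]
width: 0.554
```

Request:
{"name": "jog_arm", "arguments": {"series": [[1, 0, 0, 1, 0, 0, 0], [1, 0, 0, 2, 0, 0, 0], [1, 0, 0, 3, 0, 0, 0], [1, 0, 0, 3, 0, 0, 0]]}}

```text
t: 39.8
position: [440.4, -375.0, 85.6]
orientation: [-180.0, 0.0, 25.3]
wrist_force: [-0.7, 1.1, -0.4]
width: 0.548
```

Request:
{"name": "jog_arm", "arguments": {"series": [[1, 0, -0.6, 1, 0, 0, 0], [1, 0, -0.6, 2, 0, 0, 0], [1, 0, -0.6, 3, 0, 0, 0], [1, 0, -0.6, 3, 0, 0, 0]]}}

```text
t: 40.13
position: [440.2, -374.5, 82.9]
orientation: [-180.0, -0.0, 25.3]
wrist_force: [-1.5, 3.9, 5.5]
width: 0.549
```

Request:
{"name": "jog_arm", "arguments": {"series": [[1, 0, 0, 1, 0, 0, 0], [1, 0, 0, 2, 0, 0, 0], [1, 0, 0, 2, 0, 0, 0]]}}

```text
t: 40.38
position: [439.9, -373.8, 80.5]
orientation: [-179.9, -0.0, 25.3]
wrist_force: [-1.4, 4.0, -0.9]
width: 0.556
```

Request:
{"name": "jog_arm", "arguments": {"series": [[1, -0.3, -0.8, 0, 0, 0, 0], [1, -0.3, -0.8, 1, 0, 0, 0], [1, -0.3, -0.8, 1, 0, 0, 0], [1, -0.3, -0.8, 1, 0, 0, 0]]}}

```text
t: 40.72
position: [439.6, -373.8, 79.7]
orientation: [-180.0, -0.0, 25.3]
wrist_force: [-0.8, 4.3, 1.0]
width: 0.552
```

Request:
{"name": "jog_arm", "arguments": {"series": [[1, 0, 0, 0.7, 0, 0, 0], [1, 0, 0, 1.3, 0, 0, 0], [1, 0, 0, 1.3, 0, 0, 0]]}}

```text
t: 40.97
position: [439.8, -373.8, 78.6]
orientation: [-180.0, -0.0, 25.3]
wrist_force: [0.4, 5.2, 2.5]
width: 0.553
```

Request:
{"name": "jog_arm", "arguments": {"series": [[0.33, 0, 0, 0, 0, 0, 0], [0.33, 0, 0, 0, 0, 0, 0], [0.33, 0, 0, 0, 0, 0, 0], [0.33, 0, 0, 0, 0, 0, 0], [0.33, 0, 0, 0, 0, 0, 0], [0.33, 0, 0, 0, 0, 0, 0]]}}

```text
t: 41.47
position: [439.7, -374.3, 78.5]
orientation: [180.0, 0.0, 25.3]
wrist_force: [-0.2, 0.1, 0.6]
width: 0.673
```

Request:
{"name": "jog_arm", "arguments": {"series": [[0.33, 0, 0, -5, 0, 0, 0], [0.33, 0, 0, -20, 0, 0, 0], [0.33, 0, 0, -45, 0, 0, 0], [0.6, 0, 0, -60, 0, 0, 0], [1, 0, 0, -65, 0, 0, 0], [1, 0, 0, -65, 0, 0, 0], [1, 0, 0, -65, 0, 0, 0], [1, 0, 0, -65, 0, 0, 0], [1, 0, 0, -65, 0, 0, 0], [1, 0, 0, -65, 0, 0, 0]]}}

```text
t: 42.3
position: [439.3, -373.7, 142.6]
orientation: [-179.9, 0.0, 25.3]
wrist_force: [-1.2, -0.0, 0.7]
width: -0.005
```

```bash
python3 - <<'E'
from h import *
s=bot.get_state();p=s["position"];print(p,s["orientation"],s["width"],s["wrist_force"])
d=bot.capture("side");V=cloud(d);h=cv2.cvtColor(d["img"],cv2.COLOR_RGB2HSV)
m=(h[...,0]>=6)&(h[...,0]<=25)&(h[...,1]>110)&(h[...,2]>90);m[:,:325]=0;m[:,352:]=0;m[:143]=0;m[170:]=0
print(m.sum(),np.nanmedian(V[m],0),np.nanstd(V[m],0))
cv2.imwrite('pics/c9.png',cv2.resize(d["img"][120:180,300:380,::-1],(640,480),interpolation=2))
E
```

```text
[ 439.32153591 -373.70462996  142.57327408] [-1.79912884e+02  2.58533526e-02  2.52572075e+01] -0.004863863305248881 [-1.1524321 -0.0334944  0.6769029]
73 [ 441.00544941 -377.85791696   85.88091773] [ 35.44810604 227.00829006  94.96150267]
```

View pics/c9.png

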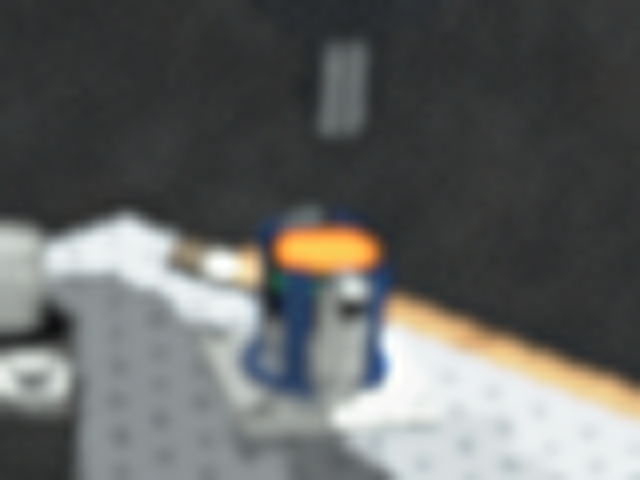

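The filter lies level in the mouth (327,248) and the shut fingers are above its middle. Press down.

Request:
{"name": "jog_arm", "arguments": {"series": [[1, 0.3, 0.3, 15, 0, 0, 0], [1, 0.3, 0.3, 32, 0, 0, 0], [1, 0.3, 0.3, 44, 0, 0, 0], [1, 0.3, 0.3, 48, 0, 0, 0], [1, 0.3, 0.3, 50, 0, 0, 0], [1, 0.3, 0.3, 52, 0, 0, 0], [1, 0.3, 0.3, 52, 0, 0, 0]]}}

```text
t: 42.93
position: [440.3, -374.5, 91.7]
orientation: [180.0, -0.0, 25.3]
wrist_force: [-0.0, -0.8, -0.4]
width: -0.003
```

Request:
{"name": "jog_arm", "arguments": {"series": [[1, 0, 0, 1, 0, 0, 0], [1, 0, 0, 2, 0, 0, 0], [1, 0, 0, 3, 0, 0, 0], [1, 0, 0, 3, 0, 0, 0]]}}

```text
t: 43.27
position: [440.3, -374.5, 88.8]
orientation: [180.0, -0.0, 25.3]
wrist_force: [0.0, 0.1, 1.1]
width: 0.003
```

Request:
{"name": "jog_arm", "arguments": {"series": [[1, 0, 0, 1, 0, 0, 0], [1, 0, 0, 2, 0, 0, 0], [1, 0, 0, 3, 0, 0, 0], [1, 0, 0, 3, 0, 0, 0]]}}

```text
t: 43.6
position: [440.2, -374.4, 85.5]
orientation: [180.0, -0.0, 25.3]
wrist_force: [0.8, -0.9, 1.8]
width: 0.002
```

Request:
{"name": "jog_arm", "arguments": {"series": [[1, 0, 0, 1, 0, 0, 0], [1, 0, 0, 2, 0, 0, 0], [1, 0, 0, 3, 0, 0, 0], [1, 0, 0, 3, 0, 0, 0]]}}

```text
t: 43.93
position: [440.2, -374.4, 82.4]
orientation: [180.0, -0.0, 25.3]
wrist_force: [0.9, -0.2, 2.6]
width: 0.003
```

Request:
{"name": "jog_arm", "arguments": {"series": [[1, 0, 0, 1, 0, 0, 0], [1, 0, 0, 2, 0, 0, 0], [1, 0, 0, 3, 0, 0, 0], [1, 0, 0, 3, 0, 0, 0]]}}

```text
t: 44.27
position: [440.2, -374.4, 79.4]
orientation: [180.0, -0.0, 25.3]
wrist_force: [1.3, -1.2, 2.6]
width: -0.001
```

Request:
{"name": "jog_arm", "arguments": {"series": [[1, 0, 0, 1, 0, 0, 0], [1, 0, 0, 2, 0, 0, 0], [1, 0, 0, 2, 0, 0, 0]]}}

```text
t: 44.52
position: [440.3, -374.4, 77.4]
orientation: [180.0, -0.0, 25.3]
wrist_force: [-0.1, -0.4, 4.3]
width: 0.002
```

Request:
{"name": "jog_arm", "arguments": {"series": [[1, 0, 0, 1, 0, 0, 0], [1, 0, 0, 2, 0, 0, 0], [1, 0, 0, 2, 0, 0, 0], [1, 0, 0, 2, 0, 0, 0]]}}

```text
t: 44.85
position: [440.2, -374.4, 75.5]
orientation: [180.0, -0.0, 25.3]
wrist_force: [-0.5, -1.1, 4.5]
width: -0.001
```

Request:
{"name": "jog_arm", "arguments": {"series": [[1, 0, 0, 1, 0, 0, 0], [1, 0, 0, 1.5, 0, 0, 0], [1, 0, 0, 1.5, 0, 0, 0], [1, 0, 0, 1.5, 0, 0, 0]]}}

```text
t: 45.18
position: [440.2, -374.4, 74.1]
orientation: [180.0, -0.0, 25.3]
wrist_force: [0.2, -2.0, 5.4]
width: -0.001
```

Request:
{"name": "jog_arm", "arguments": {"series": [[1, 0, 0, 0.7, 0, 0, 0], [1, 0, 0, 1.2, 0, 0, 0], [1, 0, 0, 1.2, 0, 0, 0], [1, 0, 0, 1.2, 0, 0, 0]]}}

```text
t: 45.52
position: [440.3, -374.5, 73.5]
orientation: [180.0, -0.0, 25.3]
wrist_force: [-0.8, 1.1, 11.2]
width: 0.004
```

Request:
{"name": "jog_arm", "arguments": {"series": [[1, 0, 0, -3, 0, 0, 0], [1, 0, 0, -10, 0, 0, 0], [1, 0, 0, -30, 0, 0, 0], [1, 0, 0, -60, 0, 0, 0], [1, 0, 0, -95, 0, 0, 0], [1, 0, 0, -130, 0, 0, 0], [1, 0, 0, -160, 0, 0, 0], [1, 0, 0, -160, 0, 0, 0], [1, 0, 0, -160, 0, 0, 0]]}}

```text
t: 46.27
position: [440.4, -374.5, 234.2]
orientation: [179.9, -0.0, 25.3]
wrist_force: [-0.7, -0.4, -1.4]
width: -0.009
```

Request:
{"name": "jog_arm", "arguments": {"series": [[1, -20, -240, 0, 0, 0, 0], [1, -20, -240, 0, 0, 0, 0], [1, -20, -240, 0, 0, 0, 0], [1, -20, -240, 0, 0, 0, 0], [1, -20, -240, 0, 0, 0, 0], [1, -20, -240, 0, 0, 0, 0], [1, -20, -240, 0, 0, 0, 0], [1, -20, -240, 0, 0, 0, 0], [1, -20, -240, 0, 0, 0, 0]]}}

```text
t: 47.02
position: [319.4, -165.6, 232.2]
orientation: [-180.0, 0.0, 25.3]
wrist_force: [0.6, 0.2, -0.4]
width: 0.003
```

```bash
python3 - <<'E'
from h import *
print(bot.get_state()["position"])
c=bot.capture("top");d=bot.capture("side");W=cloud(c);p=W.reshape(-1,3)
for n,x,y,r in(('low',575,-362,12),('high',584,-163,10),('eye',619,-263,16),('filt',440,-374,17)):
    q=p[np.hypot(p[:,0]-x,p[:,1]-y)<r];print(n,np.nanpercentile(q[:,2],[10,50,90]).round(1))
for k,cc in(("top",c),("side",d)):
    W=cloud(cc);h=cv2.cvtColor(cc["img"],cv2.COLOR_RGB2HSV);m=(h[...,0]>=6)&(h[...,0]<=25)&(h[...,1]>130)&(h[...,2]>120)&(np.hypot(W[...,0]-440,W[...,1]+374)<35)&(W[...,2]>50);q=W[m];print(k,len(q),np.median(q,0).round(1));
    if len(q)>10:
        A=np.c_[q[:,:2]-q[:,:2].mean(0),np.ones(len(q))];print('tilt deg',np.degrees(np.linalg.lstsq(A,q[:,2],rcond=None)[0][:2]).round(1))
print(disc(cloud(c),(531,-246),60,90,21))
cv2.imwrite('pics/c10.png',np.hstack([cv2.resize(c["img"][160:260,330:455,::-1],(400,320),interpolation=2),cv2.resize(d["img"][125:205,270:370,::-1],(400,320),interpolation=2)]))
E
```

```text
[ 319.38922867 -165.57248255  232.20677632]
low [74.6 76.7 80.1]
high [80.  82.  84.7]
eye [68.9 71.8 76.7]
filt [72.7 75.1 77.5]
top 165 [ 439.6 -376.1   75.3]
tilt deg [ 0.8 -0.1]
side 12 [ 444.8 -385.1   74. ]
tilt deg [-3.4  5.7]
(array([ 530.60397919, -246.73090165]), 192, np.float64(160.0148697561155))
```

View pics/c10.png

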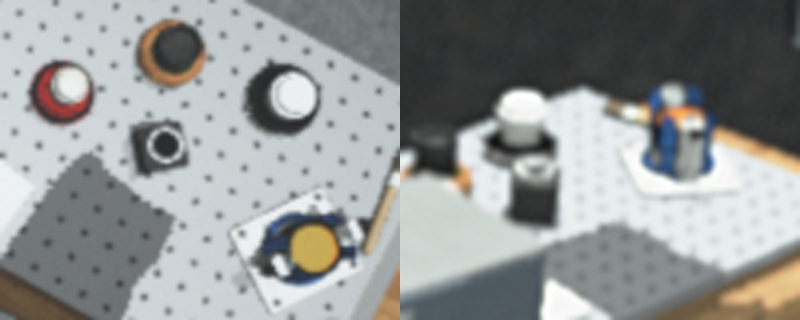

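```bash
python3 -c "
from bench import bot
print(bot.finish_job())"
```

```text
the job is handed in; nothing more can be done
None
```

The job is handed in at about 47 s of the 115 s. The optics were placed in the order asked, and the last checks found no failures.

- **Objectives and eyepiece:** each one touched its bore floor lightly before I let it go.
  - The low objective's top was at 77 mm and the high objective's at 82 mm, both as expected when fully home.
  - The eyepiece's measured surface read 72 mm against 40 mm on the mat, which is the rise expected when seated.
- **Filter:** I laid it level on the catches and pressed its middle with the shut fingers down to the follower's stop (about 11 N at the end). After I backed off, its glass stayed at about 75 mm and level. That puts it under both catches; resting on them it had read about 86 mm.
- **Camera and forces:** the camera had moved less than 1 mm, within measuring error. No wrist force I read went above about 11 N.

**Measurements that disagreed:** the side camera read positions about 4–5 mm off the top camera in y. I relied mainly on the top camera for the final placings, because it matched the seated parts. The last side-view reading of the filter rested on only 12 pixels. It suggested a few degrees of tilt, which the much denser top view did not show.

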